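# Fetch the amber goblet from behind the others in the stemware rack

## Task

The amber goblet hangs innermost in the stemware rack, shut in by the green and the blue one. Take these two off and stand them mouth-down on the single cork mat on the free worktop, then take out the amber goblet and stand it mouth-down on the serving tray, and finally hang the green and the blue goblet back, each in the very place where it hung before. Set every goblet down gently without dropping it or tipping it over, and leave the bottle stopper and the corkscrew undisturbed.

Things in the scene. Friction and masses are not known exactly. Their poses are not given: they have to be found in the camera images.
- goblet_amber: Amber (orange-brown) glass goblet, mouth down: 130 mm high, 0.12 kg, origin at the centre of its rim (lower end), z up to its foot. Bowl 60 mm wide (rim 53) up to z = 75 mm, stem 9 mm thick to 123 mm (16 mm at its very top), flat round foot 58 mm wide from 123 to 130 mm: hold it by the foot's edge from above. Starts innermost in the rack, 68 mm on the -y side of the rack's origin.
- goblet_green: Green glass goblet, mouth down: 130 mm high, 0.12 kg, origin at the centre of its rim (lower end), z up to its foot. Bowl 60 mm wide (rim 53) up to z = 75 mm, stem 9 mm thick to 123 mm (16 mm at its very top), flat round foot 58 mm wide from 123 to 130 mm: hold it by the foot's edge from above. Starts in the middle (over the rack's origin) or outermost (68 mm on its +y side), by chance.
- goblet_blue: Blue glass goblet, mouth down: 130 mm high, 0.12 kg, origin at the centre of its rim (lower end), z up to its foot. Bowl 60 mm wide (rim 53) up to z = 75 mm, stem 9 mm thick to 123 mm (16 mm at its very top), flat round foot 58 mm wide from 123 to 130 mm: hold it by the foot's edge from above. Starts in the middle or outermost place of the rack, whichever the green one has not.
- glass_rack: Stemware rack, fixed; origin under the centre of its oak foot (110 x 236 x 16 mm). Two 9 mm steel rods run along its y axis, their axes at x = -14 and +14 mm: a slot 19 mm wide. Goblets hang with the stem in the slot, the foot's underside on the rods at z = 175 mm. At y = -108 mm the rods bend down into the oak (slot shut; nothing rises above them); at +y the slot is open.
- rack_mouth (a point): Open end of the slot, at rack y = +110 mm, z = 175 mm (level of the rods' tops). Over the last 18 mm the rods spread 7 mm each way and rise: their 12 mm ball ends top out 4.5 mm above that level. Bowls do not pass up between the rods: lift a foot 10 to 25 mm off them and move it level along the rack's y, out or in; clear of the rods once its axis is at rack y = +155 mm.
- cork_mat: Round cork mat, 199 mm wide, 12 mm thick, fixed, alone on the free worktop (not the stack of mats under the wine bottles). Origin at the centre of its underside. Takes two goblets side by side, about 45 mm to either side of its centre. Mat and tray swap places by chance. (Wall cabinets hang about 0.45 m above the worktop, beyond x = 0.57 m: keep wrists clear.)
- serving_tray: Dark wooden serving tray, fixed, 190 x 160 mm (its x, y); floor 6 mm thick, rim 8 mm wide and 14 mm high, a brass handle 34 mm high on each of its two x ends. Origin at the centre of its underside. The bottle stopper stands in its +x +y corner (about 60, 52 mm); the middle is free.
- stopper: Bottle stopper, black top on a pale round base, 30 mm wide, 49 mm high, loose, standing in the corner of the tray. Origin at the centre of its underside. To be left alone.
- corkscrew: Black folded lever corkscrew, 112 x 14 x 24 mm, loose, lying between the rack and the mat or tray. Origin at the centre of its underside. To be left alone.

How it is judged:
On the way, in this order (a step that is already met when the one before it is completed fails the run):
1. the green and the blue goblet stand mouth-down on the cork mat, let go (horizontal distance between each of goblet_green, goblet_blue and cork_mat below 0.075 m and z of goblet_green in the frame of cork_mat between 0.006 and 0.018 m and angle between each of goblet_green, goblet_blue's own z axis and vertical below 0.08 rad and linear speed of each of goblet_green, goblet_blue below 0.03 m/s and contact force between the fingers and goblet_green below 0.1 N and z of goblet_blue in the frame of cork_mat between 0.006 and 0.018 m and contact force between the fingers and goblet_blue below 0.1 N), for 0.2 s.
2. the amber goblet stands mouth-down on the floor of the serving tray, let go (x of goblet_amber in the frame of serving_tray between -0.058 and 0.058 m and y of goblet_amber in the frame of serving_tray between -0.043 and 0.043 m and z of goblet_amber in the frame of serving_tray between 0.002 and 0.011 m and angle between goblet_amber's own z axis and vertical below 0.08 rad and linear speed of goblet_amber below 0.03 m/s and contact force between the fingers and goblet_amber below 0.1 N), for 0.2 s.
At the end, for the whole second after the job is handed in: Amber stands mouth-down on the tray's floor (axis within 58 mm in x, 43 mm in y of the tray's centre; tilt under 0.08 rad); green and blue hang in the rack, each within 12 mm of where it hung at the start, tilt under 0.12 rad; all at rest and let go (all of step 2 and distance of each of goblet_green, goblet_blue from where it was at the start of the episode below 0.012 m and angle between each of goblet_green, goblet_blue's own z axis and vertical below 0.12 rad and linear speed of each of goblet_green, goblet_blue below 0.03 m/s and contact force between the fingers and goblet_green below 0.1 N and contact force between the fingers and goblet_blue below 0.1 N); the robot touches nothing.
It fails at once if a goblet is tipped over (angle between any of goblet_amber, goblet_green, goblet_blue's own z axis and vertical above 0.6 rad).
It fails at once if a goblet is dropped: let go, it falls faster than 0.6 m/s (a drop of about 2 cm) ((linear speed of goblet_amber above 0.6 m/s and contact force between the fingers and goblet_amber below 0.01 N) or (linear speed of goblet_green above 0.6 m/s and contact force between the fingers and goblet_green below 0.01 N) or (linear speed of goblet_blue above 0.6 m/s and contact force between the fingers and goblet_blue below 0.01 N)).
It fails at once if the bottle stopper or the corkscrew is disturbed (moved more than 20 mm or the stopper tipped) (distance of any of stopper, corkscrew from where it was at the start of the episode above 0.02 m or angle between stopper's own z axis and vertical above 0.5 rad).
It also fails if it takes over 122 s, if anything falls off the work surface, if the arm or the gripper's body presses on something with over 40 N, if the wrist force passes 120 N, or if a joint passes its speed limit or range.

## Robot

A 6-joint arm with a two-finger parallel gripper is mounted at the origin on a cart in front of the work surface, level with it; the furniture and walls round the work are solid. World frame = base frame: x ahead of the robot, y to its left, z up, the work surface at z = 0. Lengths are in m, angles in rad, forces in N, time in s.
With the tool pointing down it reaches from about 0.275 to 1 m from the base axis. Payload 8.4 kg.
Tool frame: the origin (TCP) lies where the fingers leave the gripper's body, on its centre line; the fingertips stand 73 mm ahead of it and the grasp point (between the pads) lies 54 mm ahead of it (r.tip_reach is the distance from the TCP to the fingertips, in m); z points along the fingers, y is the line along which they close (so a half turn about z gives the same grasp; the last joint's range is limited). The gripper opens to 85 mm and grips with 20 to 120 N. Pads are 22 mm wide; open, the fingers measure 114 mm over their backs; the gripper's body (76 mm by 85 mm) begins 54 mm behind the grasp point. The pads swing forward as they close: fully open they stand 13 mm farther back than shut.
Start: joints at [1.269, 0.353, 1.633, -0, 1.155, -0.002], TCP at [0.185, 0.597, 0.304] pointing down, gripper open.
Joint ranges: [-2.63, 2.63], [-0.92, 2.1], [0.06, 2.66], [-1.3, 4.44], [0, 2.69], [-3.02, 3.02]. Speed limits (rad/s): [2.22, 2.22, 2.79, 3.14, 3.14, 3.14].

## Interface

Orientations are given as a unit quaternion [x, y, z, w].
In Python, from plant import r gives the robot as it stands.
- The arm moves only by the tool arm_command, never from a script. Its argument "increments" is a list that holds one entry, the list of rows, each a list of 5 numbers: the shift along the tool's x, y, z as a fraction of full scale, then the turn about the tool's z as a fraction of full scale, then the closure in counts, from 0 (fully open) to 255 (shut). In form: [[[x, y, z, twist, jaw], ...]]. A call has 1 to 10 rows; each row is the pose to reach, as a shift and turn from the pose commanded when the call began, along the tool's axes at that moment, turning the shorter way round; what a row does not reach only later rows make up. Full scale, the value 1, is 100 mm for a shift and 360 degrees for a turn. A row lasts 1/12 s, in which the tool goes at most 41.7 mm and 7.16 degrees, less where a joint would pass 70% of its speed; a pose out of reach is approached as far as the arm can. A call with a number of a shift or a turn outside -1 to 1 is refused whole. A call with a gripper value outside its range is refused whole. The fingers move at their own pace and stop on an object; "newtons" is the grip in N (left out, the last holds). Time passes only in rows, so rows that repeat a pose let the fingers close. It gives the time, the measured TCP pose, the force, the opening and the grip force at its end, in the units of the state.
- r.state(): the state, without advancing time (a new reading comes with each control period).
- r.grab_frame(name): name is "side" or "top" or "wrist"; returns a dict with "pixels" (480x640x3 uint8, red, green, blue), "z_map" (480x640 float32, m along the optical axis (not along the pixel's ray), 0 where there is no reading), "K" (3x3 intrinsics, pixels), "world_to_cam" (4x4, takes a point from world to camera coordinates). Camera axes: x right, y up, looking along -z (the intrinsics and any distortion apply to the point x, -y, -z); pixel columns grow to the right and rows downward; lengths in m; the calibration is good to about 2 mm. The wrist camera is an equidistant fisheye: a pixel r from the principal point sees the ray r / f radians off the axis. A picture is of the moment at which its call begins.
- r.finish_job(): hands the job in; it is judged then, once.
The state is a dict: "clock": time; "joint_positions": joint angles; "qvel": joint speeds; "joint_torque": joint torques, N m; "eef_pos": TCP position; "tcp_rot": TCP orientation; "wrist_force": force on the tool from outside, world axes, zero at the start; "torque": the same for the moment, N m; "gripper_width": opening from 0.0 (shut) to 1.0 (fully open); "grip_force": force on a finger pad.
Only numpy, scipy, OpenCV 4.12 (cv2) and the standard library are available. Lean on these libraries where they do the work, as an engineer would, in place of code of your own. Each camera call takes 0.05 s, during which the arm holds its last target. There are 200 camera calls.

## Working session

There is one attempt and no reset: what is moved stays moved. The work goes in short steps, Python scripts to look and compute and a tool call to move; the robot and the scene stay as the last step left them, time stands still between calls to the robot, and variables do not carry over. Pictures are saved under pics/ and viewed, at most 14 in all, crops included, and the job is handed in when it is done.

Besides the shell and the picture viewer there is one more tool, called after "Request:" as name(argument=value, ...) on one line, values as JSON. arm_command: Moves the arm, as the interface text tells. Shift numbers are shares of 100 mm and turn numbers shares of 360 degrees, none past 1 either way. Its arguments: {"type":"object","properties":{"increments":{"type":"array","items":{"type":"array","items":{"type":"array","items":{"type":"number"}}}},"newtons":{"type":"number"}},"required":["increments"]}

```bash
mkdir -p pics; ls; cat > h.py <<'E'
import numpy as np, cv2, pickle
from plant import r
def grab(n,fn):
    f=r.grab_frame(n); pickle.dump(f,open(fn+'.pkl','wb')); cv2.imwrite('pics/'+fn+'.png',f['pixels'][:,:,::-1]); return f
E
python3 - <<'E'
from h import *
print(r.state())
for n in('side','top'):
    f=grab(n,n+'0'); print(f['K'],f['world_to_cam'])
E
```

```text
pics
{'clock': 0.0, 'joint_positions': array([ 1.26858313e+00,  3.53676798e-01,  1.63411540e+00,  5.45343768e-06,
        1.15520722e+00, -2.40727548e-03]), 'qvel': array([ 0.0002853 ,  0.00226438,  0.00056075,  0.00087469,  0.00090886,
       -0.00010469]), 'joint_torque': array([-2.04978896e-03, -6.05238390e+01, -3.42066658e+01, -1.93101587e-04,
        9.30500304e-03,  7.08375055e-06]), 'eef_pos': array([0.18447802, 0.59676966, 0.30315173]), 'tcp_rot': array([ 1.49343237e-01,  9.88785165e-01, -6.94861038e-04, -1.09183564e-04]), 'wrist_force': array([-0.57774311,  0.12793459,  0.23619532]), 'torque': array([ 0.01731823, -0.00499141, -0.0544476 ]), 'grip_force': 0.0, 'gripper_width': 1.0018460491130905}
[[619.29621322   0.         323.96395264]
 [  0.         619.29621322 236.33010431]
 [  0.           0.           1.        ]] [[ 0.52827202 -0.84888314  0.01805792 -0.2621423 ]
 [ 0.61435431  0.39682885  0.68197922 -0.36050232]
 [-0.58608657 -0.34917658  0.73114859 -1.35257214]
 [ 0.          0.          0.          1.        ]]
[[445.42259577   0.         321.89800641]
 [  0.         445.42259577 245.81392651]
 [  0.           0.           1.        ]] [[-0.01768697 -0.99982684 -0.00578534 -0.01448727]
 [ 0.99504134 -0.01816816  0.09778879 -0.45860939]
 [-0.09787696 -0.00402706  0.99519038 -1.22538363]
 [ 0.          0.          0.          1.        ]]
```

View pics/side0.png

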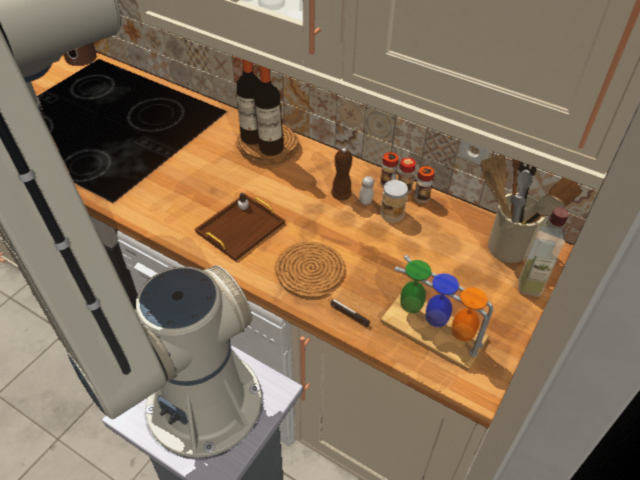

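View pics/top0.png

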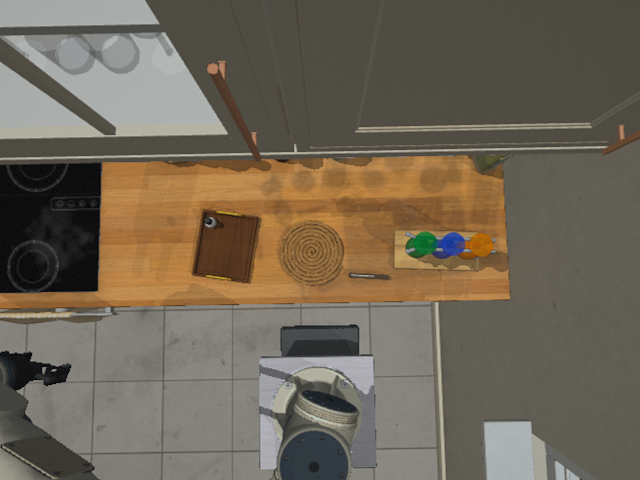

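Side view: green (418,270), blue (445,285), amber (472,300) hang in the rack, with green outermost towards +y. Top view: mat at (312,253), tray at (226,246), stopper at (210,222), corkscrew at (369,276).

```bash
cat >> h.py <<'E'
def cloud(f):
    K,T,z=f['K'],np.array(f['world_to_cam']),f['z_map']
    v,u=np.mgrid[:480,:640]
    P=np.stack([(u-K[0,2])/K[0,0]*z,-(v-K[1,2])/K[1,1]*z,-z],-1)
    W=(P-T[:3,3])@T[:3,:3]; W[z==0]=np.nan
    return W
def plane(f,uv,h):
    K,T=f['K'],np.array(f['world_to_cam']); uv=np.atleast_2d(uv).astype(float)
    d=np.stack([(uv[:,0]-K[0,2])/K[0,0],-(uv[:,1]-K[1,2])/K[1,1],-np.ones(len(uv))],-1)@T[:3,:3]
    c=-T[:3,:3].T@T[:3,3]; return c+d*((h-c[2])/d[:,2])[:,None]
def masks(f):
    H=cv2.cvtColor(f['pixels'],cv2.COLOR_RGB2HSV).astype(int);h,s,v=H[...,0],H[...,1],H[...,2]
    return dict(green=(h>50)&(h<80)&(s>150),blue=(h>105)&(h<130)&(s>150),amber=(h>5)&(h<16)&(s>215)&(v>150))
E
python3 - <<'E'
from h import *
for n in('side','top'):
    f=pickle.load(open(n+'0.pkl','rb')); W=cloud(f); X,Y,Z=W[...,0],W[...,1],W[...,2]
    for k,m in masks(f).items():
        m=m&(Y<-.1)&(X>.3)&(X<.6)
        q=m&(Z>.171)&(Z<.2)
        if q.sum()<5: print(n,k,m.sum(),q.sum());continue
        pts=np.argwhere(q)[:,::-1].astype(np.float32)
        w=W[q]; (c,rad)=cv2.minEnclosingCircle(w[:,:2].astype(np.float32))
        P=plane(f,pts,.182)[:,:2].astype(np.float32); (c2,r2)=cv2.minEnclosingCircle(P)
        print(n,k,m.sum(),q.sum(),np.round(c,4),round(rad,4),np.round(c2,4),round(r2,4),'medz',np.median(w[:,2]))
    # rods
    q=(Z>.165)&(Z<.185)&(X>.3)&(X<.6)&(Y<-.1); 
    for m in masks(f).values(): q&=~cv2.dilate(m.astype(np.uint8),np.ones((3,3))).astype(bool)
    print('rods',q.sum()); w=W[q]; print(np.round(w[np.argsort(w[:,1])][::max(1,len(w)//25)],3).tolist())
    # rack foot
    q=(Z>.011)&(Z<.021)&(X>.3)&(X<.6)&(Y<-.15)
    print('foot',cv2.minAreaRect(W[q][:,:2].astype(np.float32)))
    q=(Z>.008)&(Z<.016)&(np.abs(Y)<.15)&(X>.25)&(X<.55); w=W[q][:,:2].astype(np.float32)
    print('mat',q.sum(),cv2.minEnclosingCircle(w),w.mean(0))
    q=(Z>.010)&(Z<.020)&(Y>.1)&(Y<.4)&(X>.25)&(X<.6); w=W[q][:,:2].astype(np.float32)
    print('tray',q.sum(),cv2.minAreaRect(w))
    q=(Z>.025)&(Z<.06)&(Y>.1)&(Y<.4)&(X>.25)&(X<.6); print('high',np.round(W[q][::15],3).tolist())
    q=(Z>.014)&(Z<.04)&(Y<-.08)&(Y>-.2)&(X>.25)&(X<.42); print('cork',q.sum(),cv2.minAreaRect(W[q][:,:2].astype(np.float32)))
E
```

```text
side green 316 178 [ 0.4426 -0.2773] 0.0274 [ 0.4427 -0.2764] 0.0266 medz 0.1825093436544461
side blue 603 364 [ 0.438  -0.3448] 0.0282 [ 0.4387 -0.3443] 0.0274 medz 0.18249572243146167
side amber 813 415 [ 0.4364 -0.4151] 0.0304 [ 0.4353 -0.4121] 0.0287 medz 0.18230927900502839
rods 386
[[0.447, -0.452, 0.166], [0.421, -0.447, 0.17], [0.418, -0.444, 0.171], [0.423, -0.44, 0.17], [0.417, -0.43, 0.173], [0.429, -0.384, 0.173], [0.45, -0.379, 0.174], [0.422, -0.375, 0.17], [0.424, -0.371, 0.176], [0.417, -0.334, 0.173], [0.431, -0.316, 0.173], [0.451, -0.31, 0.176], [0.454, -0.306, 0.167], [0.452, -0.303, 0.178], [0.425, -0.298, 0.181], [0.448, -0.292, 0.181], [0.415, -0.285, 0.183], [0.413, -0.278, 0.184], [0.418, -0.269, 0.183], [0.421, -0.263, 0.183], [0.427, -0.251, 0.17], [0.422, -0.246, 0.174], [0.423, -0.242, 0.178], [0.461, -0.238, 0.176], [0.463, -0.235, 0.176], [0.43, -0.231, 0.174]]
foot ((0.4307240843772888, -0.30611974000930786), (0.12929223477840424, 0.3203411400318146), 4.6754326820373535)
mat 2369 ((0.42401617765426636, -0.0008918195962905884), 0.1784115582704544) [0.43
[... 1452 characters left out ...]
0508, -0.3750497102737427), (0.4043304920196533, 0.292077898979187), 80.43009185791016)
mat 2292 ((0.4249834418296814, -0.0286051444709301), 0.13126926124095917) [0.44088408 0.00757327]
tray 691 ((0.4663142263889313, 0.2537906765937805), (0.16083310544490814, 0.1896616667509079), 80.86300659179688)
high [[0.562, 0.274, 0.028], [0.557, 0.252, 0.034], [0.554, 0.233, 0.033], [0.551, 0.213, 0.034], [0.539, 0.288, 0.048], [0.532, 0.294, 0.057], [0.533, 0.282, 0.028], [0.528, 0.285, 0.026], [0.382, 0.301, 0.027], [0.379, 0.274, 0.032], [0.376, 0.255, 0.034], [0.373, 0.237, 0.027]]
cork 157 ((0.37360498309135437, -0.14718739688396454), (0.10595833510160446, 0.012997261248528957), 86.24736785888672)
```

Request:
arm_command(increments=[[[-1,-1,0,0.19,0],[-1,-1,0,0.19,0],[-1,-1,0,0.19,0],[-1,-1,0,0.19,0],[-1,-1,0,0.19,0],[-1,-1,0,0.19,0],[-1,-1,0,0.19,0],[-1,-1,0,0.19,0],[-1,-1,0,0.19,0],[-1,-1,0,0.19,0]]])

```text
clock: 0.93
eef_pos: [0.2505, 0.4718, 0.3036]
tcp_rot: [0.682, 0.731, -0.0, 0.0]
wrist_force: [0.5, -0.2, -0.2]
gripper_width: 1.0
grip_force: 0.0
```

```bash
python3 - <<'E'
from h import *
s=r.state(); print(s['clock'],s['eef_pos'],s['tcp_rot'],r.tip_reach)
f=pickle.load(open('top0.pkl','rb')); W=cloud(f); X,Y,Z=W[...,0],W[...,1],W[...,2]
for n in('top','side'):
    f=pickle.load(open(n+'0.pkl','rb')); W=cloud(f); X,Y,Z=W[...,0],W[...,1],W[...,2]
    for nm,q in (('mat',(Z>.006)&(Z<.018)&(Y<.13)&(Y>-.13)&(X>.3)&(X<.58)),('tray',(Z>.002)&(Z<.05)&(Y<.4)&(Y>.1)&(X>.3)&(X<.6)),('foot',(Z>.008)&(Z<.024)&(Y<-.18)&(Y>-.49)&(X>.35)&(X<.53))):
        q=cv2.morphologyEx(q.astype(np.uint8),cv2.MORPH_OPEN,np.ones((3,3)))
        cs,_=cv2.findContours(q,0,2); c=max(cs,key=cv2.contourArea)[:,0]
        h={'mat':.012,'tray':.012,'foot':.016}[nm]
        P=plane(f,c,h)[:,:2].astype(np.float32)
        print(n,nm,cv2.minEnclosingCircle(P) if nm=='mat' else cv2.minAreaRect(P))
E
```

```text
0.9333 [0.25052334 0.47181676 0.30359152] [ 6.81863382e-01  7.31479477e-01 -3.12281184e-04  8.16521684e-05] 0.0726
top mat ((0.4398360252380371, 0.00923802237957716), 0.09246812015771866)
top tray ((0.4668348431587219, 0.25379765033721924), (0.16261562705039978, 0.1920870691537857), 81.21649169921875)
top foot ((0.442929208278656, -0.3410804867744446), (0.23374605178833008, 0.1094435602426529), 87.02582550048828)
side mat ((0.4357471764087677, 0.004670813214033842), 0.093779556453228)
side tray ((0.46602052450180054, 0.24994803965091705), (0.17189931869506836, 0.21128502488136292), 80.86681365966797)
side foot ((0.4364897310733795, -0.34397679567337036), (0.2362140417098999, 0.11418408900499344), 86.50997924804688)
```

Request:
arm_command(increments=[[[-1,0.5,0,0.02,0],[-1,0.5,0,0.02,0],[-1,0.5,0,0.02,0],[-1,0.5,0,0.02,0]]])

```text
clock: 1.27
eef_pos: [0.3094, 0.3724, 0.3034]
tcp_rot: [0.725, 0.689, -0.001, 0.001]
wrist_force: [-0.1, 0.4, -0.3]
gripper_width: 0.998
grip_force: 0.0
```

Request:
arm_command(increments=[[[-1,0.3,0,0,0],[-1,0.3,0,0,0],[-1,0.3,0,0,0],[-1,0.3,0,0,0]]])

```text
clock: 1.6
eef_pos: [0.3332, 0.2717, 0.3035]
tcp_rot: [0.725, 0.689, -0.001, 0.0]
wrist_force: [0.4, -0.7, 0.2]
gripper_width: 1.0
grip_force: 0.0
```

Request:
arm_command(increments=[[[-1,0.3,0,0,0],[-1,0.3,0,0,0],[-1,0.3,0,0,0],[-1,0.3,0,0,0]]])

```text
clock: 1.93
eef_pos: [0.3587, 0.1712, 0.3038]
tcp_rot: [0.725, 0.689, -0.0, 0.0]
wrist_force: [0.3, 1.4, 0.1]
gripper_width: 0.999
grip_force: 0.0
```

Request:
arm_command(increments=[[[-1,0.3,0,0,0],[-1,0.3,0,0,0],[-1,0.3,0,0,0],[-1,0.3,0,0,0]]])

```text
clock: 2.27
eef_pos: [0.3844, 0.0705, 0.304]
tcp_rot: [0.725, 0.689, 0.0, 0.0]
wrist_force: [0.0, 1.0, -0.0]
gripper_width: 1.002
grip_force: 0.0
```

Request:
arm_command(increments=[[[-1,0.3,0,0,0],[-1,0.3,0,0,0],[-1,0.3,0,0,0],[-1,0.3,0,0,0]]])

```text
clock: 2.6
eef_pos: [0.4101, -0.0307, 0.304]
tcp_rot: [0.725, 0.689, 0.0, 0.001]
wrist_force: [-0.2, 0.1, -0.2]
gripper_width: 0.997
grip_force: 0.0
```

Request:
arm_command(increments=[[[-1,0.3,0,0,0],[-1,0.3,0,0,0],[-1,0.3,0,0,0],[-1,0.3,0,0,0]]])

```text
clock: 2.93
eef_pos: [0.4356, -0.132, 0.3039]
tcp_rot: [0.725, 0.689, 0.0, 0.001]
wrist_force: [-0.4, -0.2, 0.7]
gripper_width: 0.999
grip_force: 0.0
```

Request:
arm_command(increments=[[[-1,0.22,0,0,0],[-1,0.22,0,0,0],[-1,0.22,0,0,0],[-1,0.22,0,0,0],[-1,0.22,0,0,0]]])

```text
clock: 3.35
eef_pos: [0.4514, -0.2304, 0.3034]
tcp_rot: [0.724, 0.689, 0.0, -0.001]
wrist_force: [0.2, 0.2, -0.1]
gripper_width: 1.0
grip_force: 0.0
```

```bash
python3 - <<'E'
from h import *
f=grab('wrist','wrist0'); s=r.state(); print(s['clock'],s['eef_pos'],s['tcp_rot'],f['K'],f['world_to_cam'])
E
```

```text
3.4 [ 0.45111249 -0.22975526  0.30340048] [ 7.24121591e-01  6.89671791e-01  1.79343516e-04 -8.42329040e-04] [[371.64829954   0.         317.82353621]
 [  0.         371.64829954 242.9876241 ]
 [  0.           0.           1.        ]] [[ 9.98733037e-01 -5.03186797e-02  5.92235422e-04 -4.62239298e-01]
 [ 4.82391216e-02  9.53974000e-01 -2.95984111e-01  2.35879467e-01]
 [ 1.43285525e-02  2.95637679e-01  9.55192680e-01 -3.18088961e-01]
 [ 0.00000000e+00  0.00000000e+00  0.00000000e+00  1.00000000e+00]]
```

View pics/wrist0.png

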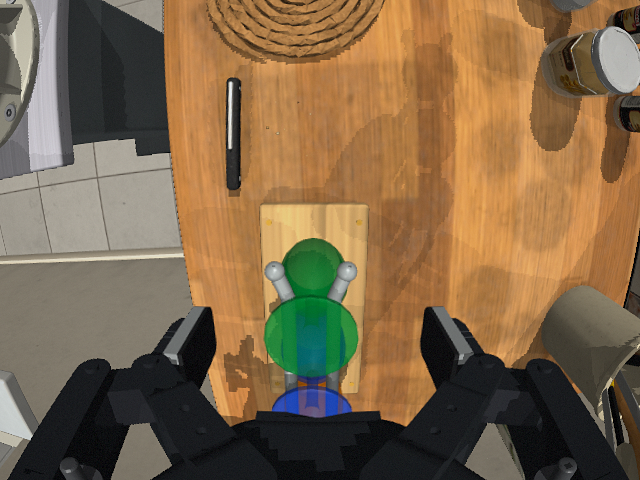

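Wrist view: green foot is centred at (311,336), the rod ball ends are at (276,271) and (347,271), and the rack runs nearly vertical in the picture.

```bash
cat >> h.py <<'E'
def fplane(f,uv,h):
    K,T=f['K'],np.array(f['world_to_cam']); uv=np.atleast_2d(uv).astype(float)
    d=np.stack([(uv[:,0]-K[0,2])/K[0,0],(uv[:,1]-K[1,2])/K[1,1]],-1); t=np.linalg.norm(d,axis=1,keepdims=True)+1e-9
    v=np.hstack([d[:,:1]/t*np.sin(t),-d[:,1:]/t*np.sin(t),-np.cos(t)])@T[:3,:3]
    c=-T[:3,:3].T@T[:3,3]; return c+v*((h-c[2])/v[:,2])[:,None]
def wfoot(f,col,h=.182):
    """foot circle centre from wrist view: colour mask pixels of foot found by ring edge at plane h"""
    v,u=np.mgrid[:480,:640]; P=fplane(f,np.stack([u.ravel(),v.ravel()],-1),h).reshape(480,640,3)
    K=f['K'];t=np.hypot(u-K[0,2],v-K[1,2])/K[0,0]
    ph=np.arctan2(v-K[1,2],u-K[0,2]); z=f['z_map']; Tm=np.array(f['world_to_cam'])
    c=-Tm[:3,:3].T@Tm[:3,3]
    d=P-c; depth=-(d@Tm[:3,:3].T)[...,2]   # depth the plane would have
    q=masks(f)[col]&(np.abs(z-depth)<.006)
    q=cv2.morphologyEx(q.astype(np.uint8),cv2.MORPH_OPEN,np.ones((3,3)))
    return q,P
E
python3 - <<'E'
from h import *
f=pickle.load(open('wrist0.pkl','rb'))
q,P=wfoot(f,'green'); w=P[q>0][:,:2].astype(np.float32); print(q.sum(),cv2.minEnclosingCircle(w),w.mean(0))
B=fplane(f,[[276,271],[347,271]],.1735); print(B,B.mean(0))
E=fplane(f,[[261,204],[368,205]],.016); print(E)
g=np.array([cv2.minEnclosingCircle(w)[0]])[0]; d=B.mean(0)[:2]-g; print('yaw from mid',np.arctan2(-d[0],d[1]),'dist',np.hypot(*d), 'yaw balls',np.arctan2(*(B[1]-B[0])[[1,0]]), 'edge',np.arctan2(*(E[1]-E[0])[[1,0]]))
E
```

```text
4160 ((0.4445141553878784, -0.27291586995124817), 0.029485464096069336) [ 0.4442909  -0.26825175]
[[ 0.42667034 -0.23208505  0.1735    ]
 [ 0.46788407 -0.23413303  0.1735    ]] [ 0.44727721 -0.23310904  0.1735    ]
[[ 0.39545522 -0.2219384   0.016     ]
 [ 0.5008758  -0.22833874  0.016     ]]
yaw from mid -0.06930030786726193 dist 0.03990260972318876 yaw balls -0.049650892924447486 edge -0.06063802541844829
```

Request:
arm_command(increments=[[[-0.44,-0.045,0,0.0015,0],[-0.44,-0.045,0,0.0015,0],[-0.44,-0.045,0.3,0.0015,0],[-0.44,-0.045,0.5,0.0015,0],[-0.44,-0.045,0.66,0.0015,0],[-0.44,-0.045,0.734,0.0015,0],[-0.44,-0.045,0.734,0.0015,0],[-0.44,-0.045,0.734,0.0015,0]]], newtons=25)

```text
clock: 4.07
eef_pos: [0.4446, -0.2742, 0.2308]
tcp_rot: [0.727, 0.687, 0.0, -0.0]
wrist_force: [0.1, -0.8, 0.1]
gripper_width: 1.002
grip_force: 0.0
```

```bash
python3 - <<'E'
from h import *
f=grab('wrist','wrist1'); s=r.state(); print(s['clock'],s['eef_pos'],s['tcp_rot'],s['wrist_force'])
q,P=wfoot(f,'green'); w=P[q>0][:,:2].astype(np.float32); print(q.sum(),cv2.minEnclosingCircle(w),w.min(0),w.max(0))
E
```

```text
4.1167 [ 0.44486161 -0.27462913  0.23136575] [7.27029872e-01 6.86605669e-01 1.82089915e-04 4.32858130e-04] [-0.33065662 -0.0134184  -0.26788563]
11312 ((0.44444039463996887, -0.2732788324356079), 0.02932547591626644) [ 0.41609177 -0.3019802 ] [ 0.47254878 -0.24429832]
```

View pics/wrist1.png

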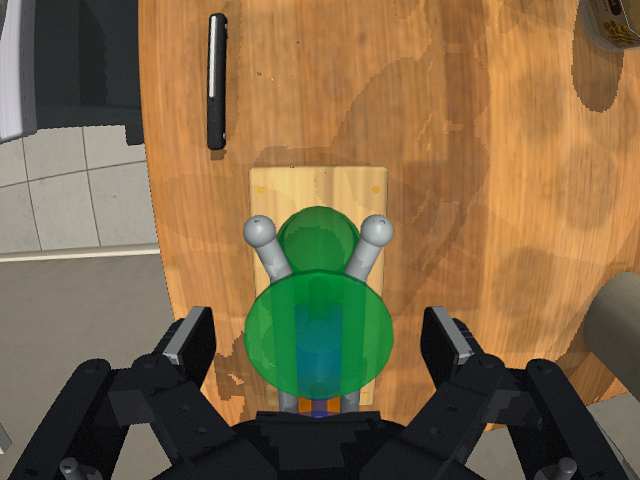

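The green foot, centred at (319,335), sits midway between the pads. Closing on it.

Request:
arm_command(increments=[[[0,0,0,0,255],[0,0,0,0,255],[0,0,0,0,255],[0,0,0,0,255],[0,0,0,0,255],[0,0,0,0,255],[0,0,0,0,255],[0,0,0,0,255]]], newtons=25)

```text
clock: 4.78
eef_pos: [0.4447, -0.2753, 0.2317]
tcp_rot: [0.727, 0.686, 0.0, 0.001]
wrist_force: [-0.7, 1.2, 5.8]
gripper_width: 0.664
grip_force: 25.3
```

```bash
python3 - <<'E'
from h import *
f=grab('wrist','wrist2'); s=r.state(); print(s['clock'],s['eef_pos'],s['tcp_rot'],s['wrist_force'],s['torque'],s['gripper_width'],s['grip_force'])
E
```

```text
4.8333 [ 0.44467512 -0.27531262  0.23163372] [7.27401689e-01 6.86211482e-01 3.50328528e-04 6.79292443e-04] [-1.16592945  1.62848273  7.2434086 ] [0.30745761 0.13784648 0.02407804] 0.6672851615350782 25.27787894010544
```

View pics/wrist2.png

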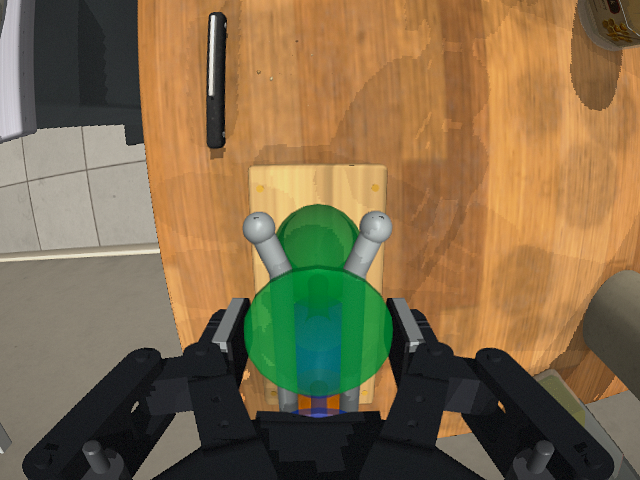

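The pads hold the foot's edge at (237,335) and (400,335). Next: lift, then out level along the slot.

Request:
arm_command(increments=[[[0,0,-0.06,0,255],[0,0,-0.15,0,255],[0,0,-0.22,0,255],[0,0,-0.25,0,255],[0,0,-0.25,0,255]]], newtons=40)

```text
clock: 5.25
eef_pos: [0.4447, -0.2755, 0.2567]
tcp_rot: [0.727, 0.686, 0.0, 0.001]
wrist_force: [0.3, 0.4, -1.1]
gripper_width: 0.655
grip_force: 42.7
```

Request:
arm_command(increments=[[[0.05,0,0,0,255],[0.17,0,0,0,255],[0.32,0,0,0,255],[0.47,0,0,0,255],[0.62,0,0,0,255],[0.77,0,0,0,255],[0.9,0,0,0,255],[0.97,0,0,0,255],[1,0,0,0,255]]])

```text
clock: 6.0
eef_pos: [0.4498, -0.1738, 0.2552]
tcp_rot: [0.727, 0.687, -0.0, -0.0]
wrist_force: [-0.7, -0.3, -1.1]
gripper_width: 0.659
grip_force: 42.7
```

```bash
python3 - <<'E'
from h import *
f=grab('side','side1'); s=r.state(); print(s['clock'],s['eef_pos'],s['wrist_force'],s['gripper_width'],s['grip_force'])
cv2.imwrite('pics/side1c.png',cv2.resize(f['pixels'][180:400,230:530,::-1],None,fx=2.5,fy=2.5))
E
```

```text
6.05 [ 0.44988571 -0.1740419   0.25526147] [ 0.0247408  -0.02526877 -2.32138659] 0.6605067884087501 42.690669894218445
```

View pics/side1c.png

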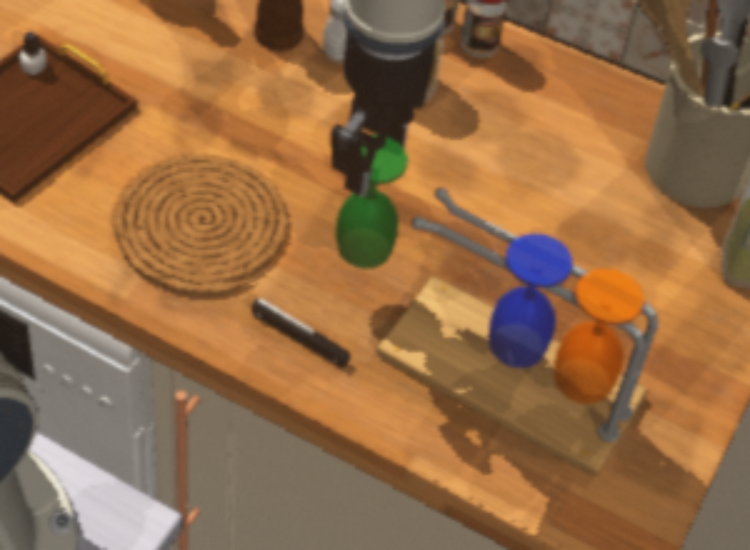

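Crop: green hangs upright in the gripper, clear of the rack mouth, with blue and amber undisturbed. On to the mat.

Request:
arm_command(increments=[[[0.05,-0.01,0,0,255],[0.2,-0.02,0,0,255],[0.4,-0.05,0,0,255],[0.6,-0.07,0,0,255],[0.8,-0.1,0,0,255],[1,-0.115,0,0,255]]])

```text
clock: 6.55
eef_pos: [0.444, -0.0743, 0.2554]
tcp_rot: [0.728, 0.686, -0.0, -0.0]
wrist_force: [1.4, -0.3, -0.9]
gripper_width: 0.654
grip_force: 42.7
```

Request:
arm_command(increments=[[[0.2,-0.02,0,0,255],[0.4,-0.05,0,0,255],[0.6,-0.07,0,0,255],[0.8,-0.09,0,0,255],[1,-0.115,0,0,255]]])

```text
clock: 6.97
eef_pos: [0.4386, 0.0263, 0.2555]
tcp_rot: [0.728, 0.686, 0.0, 0.0]
wrist_force: [0.4, -0.5, -1.6]
gripper_width: 0.663
grip_force: 42.7
```

Request:
arm_command(increments=[[[0.13,0,0,0,255],[0.22,0,0,0,255],[0.264,0,0,0,255],[0.264,0,0.1,0,255],[0.264,0,0.25,0,255],[0.264,0,0.4,0,255],[0.264,0,0.5,0,255],[0.264,0,0.55,0,255],[0.264,0,0.55,0,255]]])

```text
clock: 7.72
eef_pos: [0.4395, 0.0515, 0.1992]
tcp_rot: [0.728, 0.686, -0.001, -0.001]
wrist_force: [-0.6, 1.4, -0.6]
gripper_width: 0.657
grip_force: 42.8
```

```bash
cat >> h.py <<'E'
def low(n,fn,cols,crop=None):
    f=grab(n,fn); W=cloud(f)
    for c in cols:
        m=masks(f)[c]&(W[...,0]>.3)&(W[...,0]<.6)&(W[...,2]>-.05)&(W[...,2]<.4)
        w=W[m]; print(n,c,m.sum(),'z',np.round(np.percentile(w[:,2],[1,50,99]),4),'med',np.round(np.median(w,0),4))
    s=r.state(); print(s['clock'],s['eef_pos'],s['tcp_rot'],s['wrist_force'],s['gripper_width'],s['grip_force'])
    if crop:
        a,b,c,d=crop; cv2.imwrite('pics/'+fn+'c.png',cv2.resize(f['pixels'][a:b,c:d,::-1],None,fx=2.5,fy=2.5))
    return f
E
python3 - <<'E'
from h import *
low('side','side2',['green'],(170,390,220,520))
E
```

```text
side green 388 z [0.0671 0.0917 0.1547] med [0.432  0.0433 0.0917]
7.7667 [0.43998873 0.05160499 0.1999831 ] [ 7.27494611e-01  6.86113086e-01 -5.40475681e-04 -3.64434795e-04] [ 0.30835836 -0.41197756 -0.81981972] 0.6579610584411176 42.8463488817215
```

View pics/side2c.png

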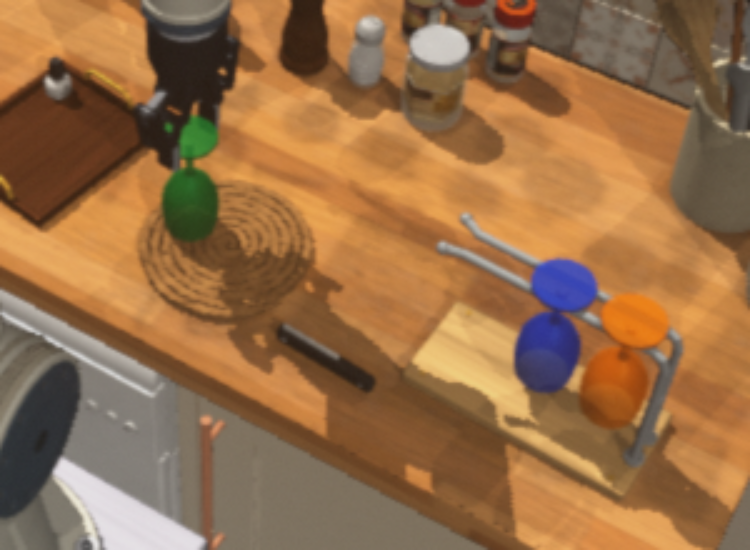

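Green hangs just above the mat, its bowl at about (190,205) in the crop. Lowering in small steps.

Request:
arm_command(increments=[[[0,0,0.02,0,255],[0,0,0.04,0,255],[0,0,0.06,0,255],[0,0,0.07,0,255],[0,0,0.07,0,255],[0,0,0.07,0,255]]])

```text
clock: 8.27
eef_pos: [0.4402, 0.0521, 0.1936]
tcp_rot: [0.727, 0.686, 0.0, 0.0]
wrist_force: [0.1, 0.3, -1.2]
gripper_width: 0.658
grip_force: 42.8
```

Request:
arm_command(increments=[[[0,0,0.008,0,255],[0,0,0.015,0,255],[0,0,0.015,0,255],[0,0,0.015,0,255]]])

```text
clock: 8.6
eef_pos: [0.4401, 0.0521, 0.192]
tcp_rot: [0.727, 0.686, -0.0, -0.0]
wrist_force: [-0.8, -0.2, -1.9]
gripper_width: 0.658
grip_force: 42.8
```

Request:
arm_command(increments=[[[0,0,0.01,0,255],[0,0,0.015,0,255],[0,0,0.015,0,255],[0,0,0.015,0,255]]])

```text
clock: 8.93
eef_pos: [0.4405, 0.0522, 0.1916]
tcp_rot: [0.727, 0.686, 0.0, 0.0]
wrist_force: [-4.1, 0.6, 16.5]
gripper_width: 0.656
grip_force: 44.2
```

Request:
arm_command(increments=[[[0,0,-0.005,0,255],[0,0,-0.01,0,255],[0,0,-0.01,0,255],[0,0,-0.01,0,80],[0,0,-0.01,0,70],[0,0,-0.01,0,50],[0,0,-0.01,0,20],[0,0,-0.01,0,0],[0,0,-0.01,0,0]]])

```text
clock: 9.68
eef_pos: [0.4402, 0.052, 0.1914]
tcp_rot: [0.727, 0.686, -0.0, 0.0]
wrist_force: [-0.8, 0.7, 0.3]
gripper_width: 1.0
grip_force: 0.0
```

```bash
python3 - <<'E'
from h import *
f=grab('wrist','wrist3'); s=r.state(); print(s['clock'],s['eef_pos'],s['wrist_force'],s['gripper_width'],s['grip_force'])
q,P=wfoot(f,'green',.142); w=P[q>0][:,:2].astype(np.float32); print(q.sum(),cv2.minEnclosingCircle(w),w.min(0),w.max(0))
E
```

```text
9.7333 [0.44016695 0.05201781 0.19144179] [-0.36117813  0.44769622 -0.62645971] 0.9991400442762601 0.0
15115 ((0.4402696490287781, 0.054325152188539505), 0.029230834916234016) [0.41178063 0.02555333] [0.46816525 0.08317658]
```

Request:
arm_command(increments=[[[0,0,-0.3,0,0],[0,0,-0.6,0,0],[0,0,-1,0,0],[0,0,-1,0,0]]])

```text
clock: 10.07
eef_pos: [0.4431, 0.0524, 0.2977]
tcp_rot: [0.727, 0.686, 0.004, 0.003]
wrist_force: [2.2, 0.3, 0.6]
gripper_width: 0.998
grip_force: 0.0
```

Request:
arm_command(increments=[[[-1,0.06,-0.1,0,0],[-1,0.06,-0.1,0,0],[-1,0.06,-0.1,0,0],[-1,0.06,-0.1,0,0]]])

```text
clock: 10.4
eef_pos: [0.4406, -0.0509, 0.3021]
tcp_rot: [0.728, 0.686, 0.0, 0.001]
wrist_force: [-0.4, -0.5, -0.5]
gripper_width: 1.0
grip_force: 0.0
```

Request:
arm_command(increments=[[[-1,0.06,0,0,0],[-1,0.06,0,0,0],[-1,0.06,0,0,0],[-1,0.06,0,0,0]]])

```text
clock: 10.73
eef_pos: [0.4408, -0.1508, 0.3015]
tcp_rot: [0.728, 0.685, -0.0, 0.0]
wrist_force: [-1.4, 1.3, -0.1]
gripper_width: 1.002
grip_force: 0.0
```

Request:
arm_command(increments=[[[-1,0.06,0,0,0],[-1,0.06,0,0,0],[-1,0.06,0,0,0],[-1,0.06,0,0,0]]])

```text
clock: 11.07
eef_pos: [0.4412, -0.2505, 0.3013]
tcp_rot: [0.728, 0.686, -0.0, 0.0]
wrist_force: [-0.1, 0.2, 0.2]
gripper_width: 1.0
grip_force: 0.0
```

Request:
arm_command(increments=[[[-0.943,0.055,0,0,0],[-0.943,0.055,0,0,0],[-0.943,0.055,0,0,0],[-0.943,0.055,0,0,0],[-0.943,0.055,0,0,0]]])

```text
clock: 11.48
eef_pos: [0.4408, -0.3417, 0.301]
tcp_rot: [0.728, 0.686, 0.0, -0.001]
wrist_force: [0.1, 1.1, -0.5]
gripper_width: 1.002
grip_force: 0.0
```

```bash
python3 - <<'E'
from h import *
f=grab('wrist','wrist4'); s=r.state(); print(s['clock'],s['eef_pos'],s['tcp_rot'],s['gripper_width'],s['grip_force'])
for c in('blue','amber'):
  q,P=wfoot(f,c); w=P[q>0][:,:2].astype(np.float32); print(c,q.sum(),cv2.minEnclosingCircle(w),w.min(0),w.max(0))
E
```

```text
11.5333 [ 0.44081778 -0.34119264  0.3010399 ] [ 7.27257619e-01  6.86364023e-01  2.30003676e-04 -8.55024207e-04] 1.002876696581337 0.0
blue 6050 ((0.4408869445323944, -0.3416706621646881), 0.02917604148387909) [ 0.412784   -0.36890346] [ 0.46927795 -0.3125951 ]
amber 355 ((0.43869897723197937, -0.40884190797805786), 0.029272720217704773) [ 0.43026835 -0.43742034] [ 0.4623181 -0.3808348]
```

Request:
arm_command(increments=[[[0,0,0.3,0,0],[0,0,0.5,0,0],[0,0,0.65,0,0],[0,0,0.705,0,0],[0,0,0.705,0,0],[0,0,0.705,0,0]]], newtons=25)

```text
clock: 12.03
eef_pos: [0.4412, -0.342, 0.2315]
tcp_rot: [0.727, 0.687, 0.0, -0.0]
wrist_force: [0.7, 0.1, 0.8]
gripper_width: 1.001
grip_force: 0.0
```

Request:
arm_command(increments=[[[0,0,0,0,255],[0,0,0,0,255],[0,0,0,0,255],[0,0,0,0,255],[0,0,0,0,255],[0,0,0,0,255],[0,0,0,0,255],[0,0,0,0,255]]], newtons=25)

```text
clock: 12.7
eef_pos: [0.4413, -0.3432, 0.2323]
tcp_rot: [0.727, 0.686, 0.0, 0.001]
wrist_force: [-0.7, 2.4, 7.2]
gripper_width: 0.666
grip_force: 25.3
```

Request:
arm_command(increments=[[[0,0,-0.06,0,255],[0,0,-0.15,0,255],[0,0,-0.22,0,255],[0,0,-0.25,0,255],[0,0,-0.25,0,255]]], newtons=40)

```text
clock: 13.12
eef_pos: [0.4412, -0.3433, 0.2573]
tcp_rot: [0.727, 0.686, 0.0, 0.001]
wrist_force: [-0.3, -0.4, -2.1]
gripper_width: 0.654
grip_force: 42.7
```

Request:
arm_command(increments=[[[0.05,0,0,0,255],[0.17,0,0,0,255],[0.32,0,0,0,255],[0.47,0,0,0,255],[0.62,0,0,0,255],[0.77,0,0,0,255],[0.9,0,0,0,255],[1,0,0,0,255]]])

```text
clock: 13.78
eef_pos: [0.4465, -0.241, 0.2559]
tcp_rot: [0.727, 0.687, 0.0, -0.0]
wrist_force: [-0.2, -0.0, -1.5]
gripper_width: 0.653
grip_force: 42.7
```

Request:
arm_command(increments=[[[0.15,0,0,0,255],[0.3,0,0,0,255],[0.5,0,0,0,255],[0.65,0,0,0,255],[0.8,-0.05,0,0,255],[1,-0.1,0,0,255]]])

```text
clock: 14.28
eef_pos: [0.4425, -0.1417, 0.2561]
tcp_rot: [0.727, 0.686, 0.0, 0.0]
wrist_force: [-0.4, -0.1, -1.8]
gripper_width: 0.656
grip_force: 42.8
```

Request:
arm_command(increments=[[[0.2,-0.02,0,0,255],[0.4,-0.05,0,0,255],[0.6,-0.07,0,0,255],[0.8,-0.1,0,0,255],[0.95,-0.13,0,0,255],[1.0,-0.137,0,0,255],[1.0,-0.137,0,0,255]]])

```text
clock: 14.87
eef_pos: [0.4343, -0.0409, 0.256]
tcp_rot: [0.727, 0.687, 0.0, 0.0]
wrist_force: [-0.6, -0.5, -0.9]
gripper_width: 0.657
grip_force: 42.8
```

Request:
arm_command(increments=[[[0.043,0,0,0,255],[0.043,0,0.1,0,255],[0.043,0,0.25,0,255],[0.043,0,0.4,0,255],[0.043,0,0.5,0,255],[0.043,0,0.57,0,255],[0.043,0,0.6,0,255],[0.043,0,0.62,0,255],[0.043,0,0.62,0,255],[0.043,0,0.62,0,255]]])

```text
clock: 15.7
eef_pos: [0.4351, -0.0379, 0.1943]
tcp_rot: [0.727, 0.686, 0.0, 0.0]
wrist_force: [-0.0, -0.4, -1.9]
gripper_width: 0.656
grip_force: 42.8
```

Request:
arm_command(increments=[[[0,0,0.01,0,255],[0,0,0.02,0,255],[0,0,0.025,0,255],[0,0,0.025,0,255],[0,0,0.025,0,255]]])

```text
clock: 16.12
eef_pos: [0.4353, -0.0378, 0.1924]
tcp_rot: [0.727, 0.686, 0.0, 0.0]
wrist_force: [-1.1, 0.6, 7.7]
gripper_width: 0.652
grip_force: 43.5
```

Contact: release gently.

Request:
arm_command(increments=[[[0,0,-0.005,0,255],[0,0,-0.005,0,255],[0,0,-0.005,0,80],[0,0,-0.005,0,70],[0,0,-0.005,0,50],[0,0,-0.005,0,20],[0,0,-0.005,0,0],[0,0,-0.005,0,0]]])

```text
clock: 16.78
eef_pos: [0.4347, -0.0378, 0.1919]
tcp_rot: [0.727, 0.686, -0.0, -0.0]
wrist_force: [0.8, 0.8, -0.4]
gripper_width: 0.999
grip_force: 0.0
```

```bash
python3 - <<'E'
from h import *
f=grab('wrist','wrist5'); s=r.state(); print(s['clock'],s['eef_pos'],s['wrist_force'],s['gripper_width'],s['grip_force'])
for c in('blue','green'):
  q,P=wfoot(f,c,.142); w=P[q>0][:,:2].astype(np.float32); print(q.sum(),cv2.minEnclosingCircle(w),w.min(0),w.max(0))
f=low('side','side3',['green','blue'],(170,390,220,520))
E
```

```text
16.8333 [ 0.4347628  -0.03782145  0.19195834] [ 0.08139789 -0.10582825  0.62993927] 1.000061524424732 0.0
15043 ((0.4347588121891022, -0.03571682795882225), 0.029275396838784218) [ 0.4066822  -0.06468602] [ 0.46286026 -0.00686614]
18554 ((0.4400787949562073, 0.052449677139520645), 0.028608575463294983) [0.41169995 0.02430041] [0.46839195 0.07450172]
side green 424 z [0.0565 0.1388 0.1475] med [0.4337 0.0484 0.1388]
side blue 436 z [0.0567 0.0852 0.1469] med [ 0.427  -0.0444  0.0852]
16.8833 [ 0.43476907 -0.03781372  0.19195496] [ 7.27275848e-01  6.86345278e-01 -2.51963752e-05 -2.06624493e-05] [ 0.27046803 -0.73117347 -0.06894141] 0.9990736824771541 0.0
```

View pics/side3c.png

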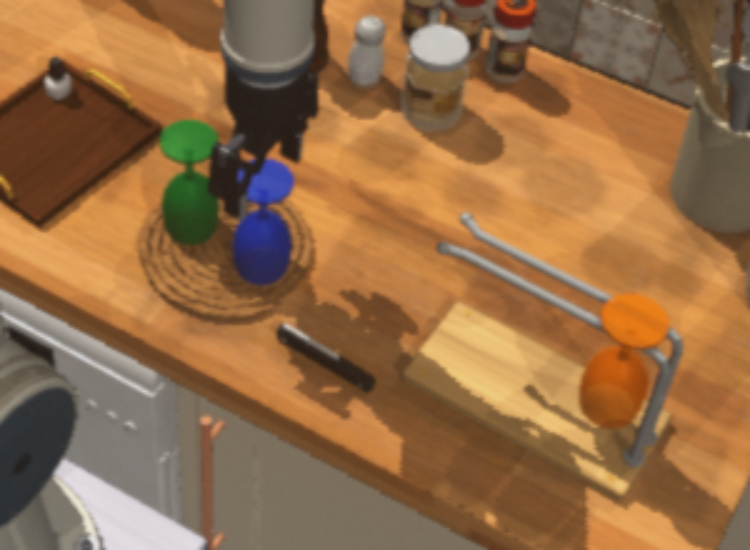

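Crop: green (190,190) and blue (263,225) both stand on the mat, and only amber is left in the rack. Next, amber.

Request:
arm_command(increments=[[[0,0,-0.3,0,0],[0,0,-0.6,0,0],[0,0,-1,0,0],[0,0,-1,0,0]]])

```text
clock: 17.22
eef_pos: [0.4377, -0.0381, 0.2982]
tcp_rot: [0.727, 0.686, 0.003, 0.003]
wrist_force: [2.1, -0.5, 0.9]
gripper_width: 0.997
grip_force: 0.0
```

Request:
arm_command(increments=[[[-1,0.06,-0.1,0,0],[-1,0.06,-0.1,0,0],[-1,0.06,-0.1,0,0],[-1,0.06,-0.1,0,0]]])

```text
clock: 17.55
eef_pos: [0.4353, -0.1409, 0.3026]
tcp_rot: [0.728, 0.685, 0.0, 0.001]
wrist_force: [-0.7, 1.3, 0.3]
gripper_width: 1.001
grip_force: 0.0
```

Request:
arm_command(increments=[[[-1,0.06,0,0,0],[-1,0.06,0,0,0],[-1,0.06,0,0,0],[-1,0.06,0,0,0]]])

```text
clock: 17.88
eef_pos: [0.4354, -0.2408, 0.3019]
tcp_rot: [0.728, 0.685, -0.0, 0.0]
wrist_force: [0.1, 0.7, -0.3]
gripper_width: 0.995
grip_force: 0.0
```

Request:
arm_command(increments=[[[-1,0.06,0,0,0],[-1,0.06,0,0,0],[-1,0.06,0,0,0],[-1,0.06,0,0,0]]])

```text
clock: 18.22
eef_pos: [0.4356, -0.3406, 0.3018]
tcp_rot: [0.728, 0.685, -0.0, 0.0]
wrist_force: [-0.3, 0.1, 0.2]
gripper_width: 1.001
grip_force: 0.0
```

Request:
arm_command(increments=[[[-0.724,0.062,0,0,0],[-0.724,0.062,0,0,0],[-0.724,0.062,0,0,0],[-0.724,0.062,0,0,0],[-0.724,0.062,0,0,0],[-0.724,0.062,0,0,0]]])

```text
clock: 18.72
eef_pos: [0.4375, -0.4092, 0.3018]
tcp_rot: [0.727, 0.687, 0.0, -0.001]
wrist_force: [0.1, -0.5, 0.1]
gripper_width: 0.998
grip_force: 0.0
```

```bash
python3 - <<'E'
from h import *
f=grab('wrist','wrist6'); s=r.state(); print(s['clock'],s['eef_pos'],s['tcp_rot'],s['gripper_width'],s['grip_force'])
q,P=wfoot(f,'amber'); w=P[q>0][:,:2].astype(np.float32); print(q.sum(),cv2.minEnclosingCircle(w),w.min(0),w.max(0))
E
```

```text
18.7667 [ 0.43751749 -0.40936038  0.30191787] [ 7.26901872e-01  6.86741204e-01  1.41274807e-04 -4.08292774e-04] 0.9981549889517687 0.0
122 ((0.43621140718460083, -0.3927353024482727), 0.012442195788025856) [ 0.43024096 -0.40513474] [ 0.4462611  -0.38160282]
```

Request:
arm_command(increments=[[[0,0,0.3,0,0],[0,0,0.5,0,0],[0,0,0.65,0,0],[0,0,0.71,0,0],[0,0,0.71,0,0],[0,0,0.71,0,0]]], newtons=25)

```text
clock: 19.27
eef_pos: [0.4377, -0.4106, 0.2315]
tcp_rot: [0.727, 0.687, 0.0, 0.0]
wrist_force: [0.1, 0.0, -0.6]
gripper_width: 1.0
grip_force: 0.0
```

Request:
arm_command(increments=[[[0,0,0,0,255],[0,0,0,0,255],[0,0,0,0,255],[0,0,0,0,255],[0,0,0,0,255],[0,0,0,0,255],[0,0,0,0,255],[0,0,0,0,255]]], newtons=25)

```text
clock: 19.93
eef_pos: [0.4378, -0.4113, 0.2324]
tcp_rot: [0.727, 0.686, 0.0, 0.001]
wrist_force: [-0.6, 0.9, 5.9]
gripper_width: 0.665
grip_force: 25.5
```

Request:
arm_command(increments=[[[0,0,-0.06,0,255],[0,0,-0.15,0,255],[0,0,-0.22,0,255],[0,0,-0.25,0,255],[0,0,-0.25,0,255]]], newtons=40)

```text
clock: 20.35
eef_pos: [0.4378, -0.4114, 0.2574]
tcp_rot: [0.727, 0.686, 0.0, 0.001]
wrist_force: [0.6, -0.0, -1.7]
gripper_width: 0.655
grip_force: 42.7
```

Request:
arm_command(increments=[[[0.05,0,0,0,255],[0.17,0,0,0,255],[0.32,0,0,0,255],[0.47,0,0,0,255],[0.62,0,0,0,255],[0.77,0,0,0,255],[0.9,0,0,0,255],[1,0,0,0,255]]])

```text
clock: 21.02
eef_pos: [0.4432, -0.3091, 0.256]
tcp_rot: [0.727, 0.687, 0.0, -0.0]
wrist_force: [0.4, 0.2, -1.7]
gripper_width: 0.657
grip_force: 42.7
```

Request:
arm_command(increments=[[[0.15,0,0,0,255],[0.3,0,0,0,255],[0.5,0,0,0,255],[0.65,0,0,0,255],[0.8,0,0,0,255],[1,0,0,0,255]]])

```text
clock: 21.52
eef_pos: [0.449, -0.2102, 0.256]
tcp_rot: [0.727, 0.686, -0.0, 0.0]
wrist_force: [0.4, 0.3, -0.9]
gripper_width: 0.658
grip_force: 42.7
```

Request:
arm_command(increments=[[[0.15,0,0,0,255],[0.25,0,0,0,255],[0.3,0,-0.1,0,255],[0.3,0,-0.3,0,255],[0.3,0,-0.5,0,255],[0.3,0,-0.7,0,255],[0.3,0,-0.9,0,255],[0.3,0,-1,0,255],[0.3,0,-1,0,255]]])

```text
clock: 22.27
eef_pos: [0.4517, -0.1819, 0.3587]
tcp_rot: [0.727, 0.686, 0.001, 0.002]
wrist_force: [1.0, 0.2, -2.1]
gripper_width: 0.658
grip_force: 42.9
```

```bash
python3 - <<'E'
from h import *
low('side','side4',['green','blue','amber'],(170,390,220,520))
E
```

```text
side green 400 z [0.0611 0.1395 0.1467] med [0.4345 0.0473 0.1395]
side blue 472 z [0.0597 0.1389 0.1475] med [ 0.427  -0.0413  0.1389]
side amber 637 z [0.2    0.2422 0.3119] med [ 0.4394 -0.1919  0.2422]
22.3167 [ 0.45104333 -0.18164272  0.35698879] [7.27353618e-01 6.86261787e-01 4.47244652e-04 1.12828629e-03] [-0.77029503  0.25730319 -1.75772309] 0.6573946508320297 42.90578484535217
```

View pics/side4c.png

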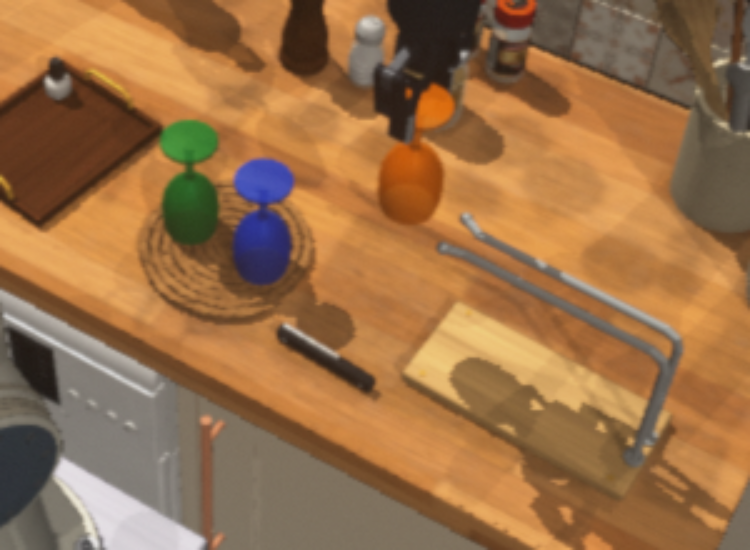

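Amber is clear of the rack and upright, well above the two standing goblets. On to the tray.

Request:
arm_command(increments=[[[0.1,0,0,0,255],[0.3,0,0,0,255],[0.5,0,0,0,255],[0.75,0,0,0,255],[1,0,0,0,255]]])

```text
clock: 22.73
eef_pos: [0.4556, -0.0801, 0.3544]
tcp_rot: [0.728, 0.686, -0.001, -0.001]
wrist_force: [1.2, -0.6, -0.7]
gripper_width: 0.656
grip_force: 42.9
```

Request:
arm_command(increments=[[[0.25,0,0,0,255],[0.5,0,0,0,255],[0.75,0,0,0,255],[1,0,0,0,255]]])

```text
clock: 23.07
eef_pos: [0.4613, 0.02, 0.3545]
tcp_rot: [0.727, 0.686, -0.001, -0.001]
wrist_force: [1.0, 0.7, -1.1]
gripper_width: 0.653
grip_force: 42.9
```

Request:
arm_command(increments=[[[0.25,0,0,0,255],[0.5,0,0,0,255],[0.75,0,0,0,255],[1,0,0,0,255]]])

```text
clock: 23.4
eef_pos: [0.4669, 0.1198, 0.3544]
tcp_rot: [0.727, 0.686, -0.001, -0.001]
wrist_force: [0.2, -0.6, -1.7]
gripper_width: 0.657
grip_force: 42.9
```

Request:
arm_command(increments=[[[0.25,0,0,0,255],[0.5,-0.03,0,0,255],[0.7,-0.06,0,0,255],[0.85,-0.08,0,0,255],[0.95,-0.1,0,0,255],[1,-0.1,0,0,255],[1,-0.1,0,0,255]]])

```text
clock: 23.98
eef_pos: [0.4634, 0.2192, 0.3551]
tcp_rot: [0.727, 0.687, -0.001, -0.0]
wrist_force: [0.4, -0.2, -0.5]
gripper_width: 0.655
grip_force: 42.9
```

Request:
arm_command(increments=[[[0.32,0,0,0,255],[0.32,0,0.1,0,255],[0.32,0,0.3,0,255],[0.32,0,0.5,0,255],[0.32,0,0.7,0,255],[0.32,0,0.9,0,255],[0.32,0,1,0,255],[0.32,0,1,0,255]]])

```text
clock: 24.65
eef_pos: [0.4646, 0.2492, 0.2536]
tcp_rot: [0.728, 0.686, -0.002, -0.001]
wrist_force: [-1.0, -0.5, -0.5]
gripper_width: 0.655
grip_force: 43.0
```

```bash
python3 - <<'E'
from h import *
low('side','side5',['green','blue','amber'],(150,370,150,450))
E
```

```text
side green 391 z [0.0606 0.1393 0.1464] med [0.4342 0.0476 0.1393]
side blue 469 z [0.0607 0.1388 0.1466] med [ 0.4269 -0.042   0.1388]
side amber 391 z [0.1194 0.143  0.2074] med [0.4559 0.2396 0.143 ]
24.7 [0.46534525 0.24965295 0.25516774] [ 7.27489917e-01  6.86117347e-01 -1.15965781e-03 -2.48768212e-04] [-0.12393205 -0.98892271 -1.07159212] 0.6598817971719424 42.959463000297546
```

View pics/side5c.png

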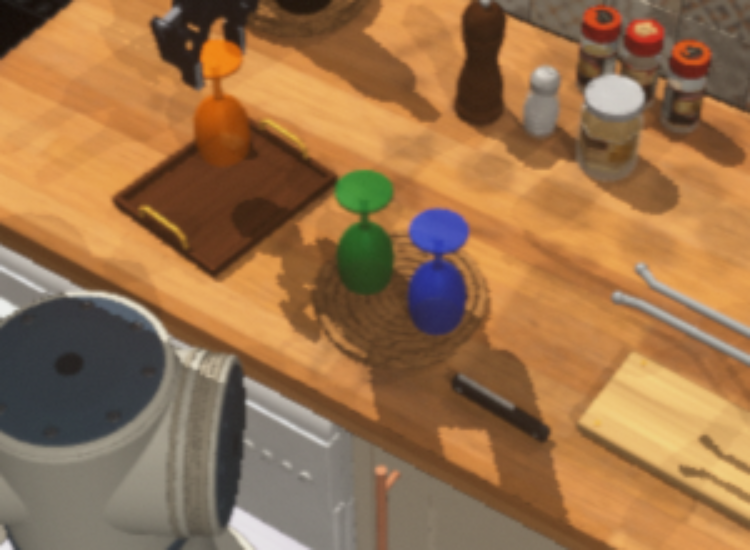

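Amber hangs at (223,110) in the crop, above the middle of the tray. Lowering.

Request:
arm_command(increments=[[[0,0,0.15,0,255],[0,0,0.3,0,255],[0,0,0.45,0,255],[0,0,0.55,0,255],[0,0,0.62,0,255],[0,0,0.65,0,255],[0,0,0.65,0,255],[0,0,0.65,0,255]]])

```text
clock: 25.37
eef_pos: [0.4661, 0.2507, 0.1916]
tcp_rot: [0.727, 0.686, 0.0, 0.0]
wrist_force: [-0.2, 0.7, -1.4]
gripper_width: 0.657
grip_force: 43.0
```

Request:
arm_command(increments=[[[0,0,0.008,0,255],[0,0,0.015,0,255],[0,0,0.015,0,255],[0,0,0.015,0,255]]])

```text
clock: 25.7
eef_pos: [0.4658, 0.2505, 0.1897]
tcp_rot: [0.727, 0.686, 0.0, 0.0]
wrist_force: [0.3, 0.7, -0.8]
gripper_width: 0.655
grip_force: 43.0
```

Request:
arm_command(increments=[[[0,0,0.01,0,255],[0,0,0.02,0,255],[0,0,0.025,0,255],[0,0,0.025,0,255],[0,0,0.025,0,255]]])

```text
clock: 26.12
eef_pos: [0.4656, 0.2505, 0.1869]
tcp_rot: [0.727, 0.686, -0.0, -0.0]
wrist_force: [-0.2, 0.3, -1.0]
gripper_width: 0.659
grip_force: 43.0
```

Request:
arm_command(increments=[[[0,0,0.006,0,255],[0,0,0.01,0,255],[0,0,0.01,0,255],[0,0,0.01,0,255]]])

```text
clock: 26.45
eef_pos: [0.4658, 0.2507, 0.1866]
tcp_rot: [0.727, 0.686, 0.0, -0.0]
wrist_force: [-3.1, 0.2, 6.1]
gripper_width: 0.658
grip_force: 43.6
```

Request:
arm_command(increments=[[[0,0,-0.003,0,255],[0,0,-0.003,0,255],[0,0,-0.003,0,80],[0,0,-0.003,0,70],[0,0,-0.003,0,50],[0,0,-0.003,0,20],[0,0,-0.003,0,0],[0,0,-0.003,0,0]]])

```text
clock: 27.12
eef_pos: [0.4657, 0.2505, 0.1862]
tcp_rot: [0.727, 0.686, -0.0, 0.0]
wrist_force: [-0.1, 0.0, 0.6]
gripper_width: 1.005
grip_force: 0.0
```

```bash
python3 - <<'E'
from h import *
f=grab('wrist','wrist7'); s=r.state(); print(s['clock'],s['eef_pos'],s['wrist_force'],s['gripper_width'],s['grip_force'])
q,P=wfoot(f,'amber',.136); w=P[q>0][:,:2].astype(np.float32); print(q.sum(),cv2.minEnclosingCircle(w),w.min(0),w.max(0))
low('side','side6',['green','blue','amber'],(150,370,150,450))
E
```

```text
27.1667 [0.46569585 0.25046476 0.18621721] [ 0.09857447 -0.34876255  0.00922182] 1.0012244636361334 0.0
322 ((0.4677213728427887, 0.27715611457824707), 0.015604479238390923) [0.45217645 0.27489868] [0.48315412 0.28200933]
side green 422 z [0.0562 0.1385 0.1474] med [0.4338 0.0478 0.1385]
side blue 481 z [0.0575 0.1386 0.1474] med [ 0.4266 -0.0413  0.1386]
side amber 366 z [0.0545 0.0796 0.1404] med [0.4589 0.2426 0.0796]
27.2167 [0.46570344 0.25047652 0.18622263] [ 7.27275537e-01  6.86345606e-01 -3.79853285e-05 -1.47234109e-06] [-0.00079437  0.48642453  0.54991474] 0.9980429906669526 0.0
```

View pics/side6c.png

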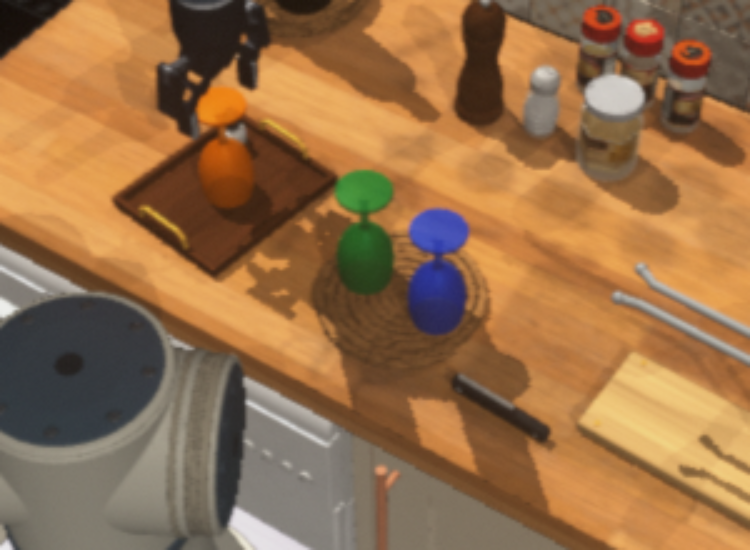

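Amber stands upright at (227,150) in the crop, on the tray's middle, with the stopper behind it untouched. Now blue goes back.

Request:
arm_command(increments=[[[0,0,-0.3,0,0],[0,0,-0.6,0,0],[0,0,-1,0,0],[0,0,-1,0,0],[0,0,-1,0,0]]])

```text
clock: 27.63
eef_pos: [0.4668, 0.2511, 0.2886]
tcp_rot: [0.727, 0.686, 0.002, 0.001]
wrist_force: [-0.8, -0.1, -0.8]
gripper_width: 1.0
grip_force: 0.0
```

Request:
arm_command(increments=[[[-1,-0.07,0,0,0],[-1,-0.07,0,0,0],[-1,-0.07,0,0,0],[-1,-0.07,0,0,0]]])

```text
clock: 27.97
eef_pos: [0.4512, 0.1479, 0.2847]
tcp_rot: [0.728, 0.686, -0.002, -0.0]
wrist_force: [-0.4, -0.0, -0.5]
gripper_width: 0.999
grip_force: 0.0
```

Request:
arm_command(increments=[[[-1,-0.07,0,0,0],[-1,-0.07,0,0,0],[-1,-0.07,0,0,0],[-1,-0.07,0,0,0]]])

```text
clock: 28.3
eef_pos: [0.439, 0.0493, 0.2851]
tcp_rot: [0.728, 0.686, -0.001, -0.0]
wrist_force: [-0.8, -0.9, 0.8]
gripper_width: 0.998
grip_force: 0.0
```

Request:
arm_command(increments=[[[-0.895,0,0,0,0],[-0.895,0,0,0,0],[-0.895,0,0,0,0],[-0.895,0,0,0,0],[-0.895,0,0,0,0],[-0.895,0,0,0,0]]])

```text
clock: 28.8
eef_pos: [0.4351, -0.0365, 0.2859]
tcp_rot: [0.727, 0.687, -0.0, -0.0]
wrist_force: [0.7, -0.0, -0.1]
gripper_width: 0.998
grip_force: 0.0
```

```bash
python3 - <<'E'
from h import *
f=grab('wrist','wrist8'); s=r.state(); print(s['clock'],s['eef_pos'],s['tcp_rot'])
q,P=wfoot(f,'blue',.142); w=P[q>0][:,:2].astype(np.float32); print(q.sum(),cv2.minEnclosingCircle(w),w.min(0),w.max(0))
E
```

```text
28.85 [ 0.43510961 -0.0364151   0.2859447 ] [ 7.26878157e-01  6.86766344e-01 -2.95998779e-05 -3.64944479e-04]
6349 ((0.43497610092163086, -0.03630074858665466), 0.029089991003274918) [ 0.40689746 -0.06508766] [ 0.46261775 -0.00755   ]
```

Request:
arm_command(increments=[[[0,0,0.3,0,0],[0,0,0.6,0,0],[0,0,0.8,0,0],[0,0,0.9,0,0],[0,0,0.935,0,0],[0,0,0.935,0,0],[0,0,0.935,0,0]]], newtons=25)

```text
clock: 29.43
eef_pos: [0.4357, -0.0374, 0.1936]
tcp_rot: [0.727, 0.687, 0.0, 0.0]
wrist_force: [-0.6, 0.2, -0.5]
gripper_width: 1.002
grip_force: 0.0
```

Request:
arm_command(increments=[[[0,0,0,0,255],[0,0,0,0,255],[0,0,0,0,255],[0,0,0,0,255],[0,0,0,0,255],[0,0,0,0,255],[0,0,0,0,255],[0,0,0,0,255]]], newtons=25)

```text
clock: 30.1
eef_pos: [0.4356, -0.0379, 0.1939]
tcp_rot: [0.727, 0.686, 0.001, 0.001]
wrist_force: [-2.2, 0.5, 8.9]
gripper_width: 0.66
grip_force: 24.9
```

Request:
arm_command(increments=[[[0,0,0,0,255],[0,0,-0.05,0,255],[0,0,-0.15,0,255],[0,0,-0.3,0,255],[0,0,-0.45,0,255],[0,0,-0.55,0,255],[0,0,-0.63,0,255],[0,0,-0.65,0,255],[0,0,-0.65,0,255],[0,0,-0.65,0,255]]], newtons=40)

```text
clock: 30.93
eef_pos: [0.4347, -0.0377, 0.2575]
tcp_rot: [0.727, 0.686, -0.0, -0.0]
wrist_force: [-0.3, -0.5, -1.5]
gripper_width: 0.659
grip_force: 42.8
```

```bash
python3 - <<'E'
from h import *
f=low('side','side7',['green','blue','amber'])
f=grab('wrist','wrist9')
q,P=wfoot(f,'blue',r.state()['eef_pos'][2]-.0497); w=P[q>0][:,:2].astype(np.float32); print(q.sum(),cv2.minEnclosingCircle(w))
E
```

```text
side green 432 z [0.0606 0.1375 0.1474] med [0.4338 0.0467 0.1375]
side blue 427 z [0.1163 0.1458 0.2098] med [ 0.4263 -0.0458  0.1458]
side amber 381 z [0.0569 0.1319 0.1409] med [0.459  0.2436 0.1319]
30.9833 [ 0.43459224 -0.03770368  0.25723353] [ 7.27271549e-01  6.86349652e-01 -3.40821752e-04 -3.65288730e-04] [ 0.46278385 -0.47419301 -1.70711117] 0.6556959464795438 42.805944085121155
14534 ((0.43433213233947754, -0.03468228876590729), 0.028468448668718338)
```

Request:
arm_command(increments=[[[-0.1,0.03,0,0,255],[-0.3,0.08,0,0,255],[-0.5,0.15,0,0,255],[-0.7,0.2,0,0,255],[-0.9,0.24,0,0,255],[-1,0.245,0,0,255],[-1,0.245,0,0,255],[-1,0.245,0,0,255]]])

```text
clock: 31.7
eef_pos: [0.4532, -0.1392, 0.2573]
tcp_rot: [0.728, 0.686, -0.0, -0.001]
wrist_force: [-0.3, 0.5, -1.1]
gripper_width: 0.654
grip_force: 42.8
```

```bash
python3 - <<'E'
from h import *
s=r.state(); p=s['eef_pos']; print(s['clock'],p,s['tcp_rot'])
t=np.array([.4413,-.3432]); d=t-p[:2]; print('tool x',d@[.0582,.9983],'y',d@[.9983,-.0582])
f=grab('wrist','wrist10'); cv2.imwrite('pics/wrist10.png',f['pixels'][:,:,::-1])
q,P=wfoot(f,'blue',p[2]-.0497); w=P[q>0][:,:2].astype(np.float32); print(cv2.minEnclosingCircle(w))
E
```

```text
31.7 [ 0.45320253 -0.13924409  0.25732836] [ 7.27842507e-01  6.85744051e-01 -1.80173085e-04 -5.90805301e-04]
tool x -0.20430191270970013 y -1.2057141585016802e-05
((0.4529304802417755, -0.13615578413009644), 0.028311189264059067)
```

View pics/wrist10.png

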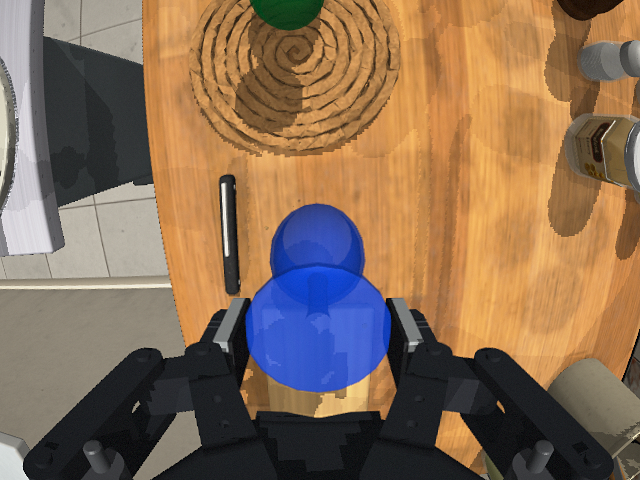

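Blue is held square in the pads, its axis at (318,325) in line with the rack. Sliding in along the slot.

Request:
arm_command(increments=[[[-0.05,0,0,0,255],[-0.2,0,0,0,255],[-0.35,0,0,0,255],[-0.5,0,0,0,255],[-0.65,0,0,0,255],[-0.8,0,0,0,255],[-0.93,0,0,0,255],[-1,0,0,0,255],[-1,0,0,0,255]]])

```text
clock: 32.5
eef_pos: [0.4479, -0.2396, 0.2578]
tcp_rot: [0.727, 0.686, -0.0, 0.0]
wrist_force: [-0.5, 0.3, -1.1]
gripper_width: 0.652
grip_force: 42.8
```

Request:
arm_command(increments=[[[-0.1,0,0,0,255],[-0.25,0,0,0,255],[-0.4,0,0,0,255],[-0.55,0,0,0,255],[-0.7,0,0,0,255],[-0.85,0,0,0,255],[-0.95,0,0,0,255],[-1,0,0,0,255],[-1,0,0,0,255],[-1,0,0,0,255]]])

```text
clock: 33.33
eef_pos: [0.4419, -0.3386, 0.2576]
tcp_rot: [0.728, 0.686, 0.0, -0.0]
wrist_force: [-0.4, -0.1, -1.0]
gripper_width: 0.656
grip_force: 42.8
```

```bash
python3 - <<'E'
from h import *
s=r.state(); p=s['eef_pos']; print(s['clock'],p,s['tcp_rot'],s['wrist_force'])
t=np.array([.4413,-.3432]); d=t-p[:2]; print('tool x',d@[.0582,.9983],'y',d@[.9983,-.0582])
f=grab('wrist','wrist11')
q,P=wfoot(f,'blue',p[2]-.0497); w=P[q>0][:,:2].astype(np.float32); print(cv2.minEnclosingCircle(w))
E
```

```text
33.3333 [ 0.44187603 -0.33858813  0.25759746] [ 7.27522423e-01  6.86083818e-01  7.42455810e-05 -3.36857478e-04] [-0.41079189 -0.08060457 -1.04029644]
tool x -0.004637551740189095 y -0.0003066423893117708
((0.4415542483329773, -0.3353879153728485), 0.028472768142819405)
```

Request:
arm_command(increments=[[[-0.045,-0.003,0,0,255],[-0.045,-0.003,0.05,0,255],[-0.045,-0.003,0.1,0,255],[-0.045,-0.003,0.15,0,255],[-0.045,-0.003,0.19,0,255],[-0.045,-0.003,0.21,0,255],[-0.045,-0.003,0.21,0,255],[-0.045,-0.003,0.21,0,255]]])

```text
clock: 34.05
eef_pos: [0.4415, -0.343, 0.2366]
tcp_rot: [0.727, 0.686, -0.0, -0.0]
wrist_force: [1.0, 0.9, -1.9]
gripper_width: 0.659
grip_force: 42.8
```

Request:
arm_command(increments=[[[0,0,0.01,0,255],[0,0,0.015,0,255],[0,0,0.015,0,255],[0,0,0.015,0,255]]])

```text
clock: 34.38
eef_pos: [0.4415, -0.3432, 0.2354]
tcp_rot: [0.727, 0.686, 0.0, 0.0]
wrist_force: [0.1, -0.5, -0.5]
gripper_width: 0.658
grip_force: 42.8
```

Request:
arm_command(increments=[[[0,0,0.006,0,255],[0,0,0.012,0,255],[0,0,0.012,0,255],[0,0,0.012,0,255]]])

```text
clock: 34.72
eef_pos: [0.4416, -0.3432, 0.2344]
tcp_rot: [0.727, 0.686, 0.0, 0.0]
wrist_force: [-1.3, 0.3, 2.1]
gripper_width: 0.656
grip_force: 43.1
```

Request:
arm_command(increments=[[[0,0,0.005,0,255],[0,0,0.01,0,255],[0,0,0.01,0,255],[0,0,0.01,0,255]]])

```text
clock: 35.05
eef_pos: [0.4416, -0.3432, 0.2342]
tcp_rot: [0.727, 0.686, 0.0, 0.0]
wrist_force: [-4.3, 2.6, 11.9]
gripper_width: 0.66
grip_force: 43.9
```

Request:
arm_command(increments=[[[0,0,-0.005,0,255],[0,0,-0.005,0,255],[0,0,-0.005,0,80],[0,0,-0.005,0,70],[0,0,-0.005,0,50],[0,0,-0.005,0,20],[0,0,-0.005,0,0],[0,0,-0.005,0,0]]])

```text
clock: 35.72
eef_pos: [0.4415, -0.3431, 0.2335]
tcp_rot: [0.727, 0.686, -0.0, -0.0]
wrist_force: [-0.9, -1.0, -0.4]
gripper_width: 0.997
grip_force: 0.0
```

Request:
arm_command(increments=[[[0,0,-0.1,0,0],[0,0,-0.3,0,0],[0,0,-0.5,0,0],[0,0,-0.68,0,0],[0,0,-0.68,0,0],[0,0,-0.68,0,0]]])

```text
clock: 36.22
eef_pos: [0.4419, -0.3434, 0.3031]
tcp_rot: [0.727, 0.686, 0.0, 0.001]
wrist_force: [0.0, 0.3, -0.1]
gripper_width: 1.003
grip_force: 0.0
```

```bash
python3 - <<'E'
from h import *
s=r.state(); p=s['eef_pos']; print(s['clock'],p,s['tcp_rot'],s['wrist_force'])
f=grab('wrist','wrist12')
q,P=wfoot(f,'blue'); w=P[q>0][:,:2].astype(np.float32); print(q.sum(),cv2.minEnclosingCircle(w))
# next: green
t=np.array([.4402,.0520]); d=t-p[:2]; print('tool x',d@[.0582,.9983],'y',d@[.9983,-.0582])
E
```

```text
36.2167 [ 0.44194931 -0.34343738  0.30311506] [7.27263499e-01 6.86357018e-01 1.89901271e-04 1.34542866e-03] [ 0.00409355  0.31757795 -0.07477803]
7690 ((0.44106194376945496, -0.3418549597263336), 0.029273763298988342)
tool x 0.3946633237203367 y -0.024760794069719188
```

Blue hangs within 1 mm of its old place. Now green.

Request:
arm_command(increments=[[[1,-0.06,0,0,0],[1,-0.06,0,0,0],[1,-0.06,0,0,0],[1,-0.06,0,0,0]]])

```text
clock: 36.6
eef_pos: [0.4402, -0.2395, 0.3004]
tcp_rot: [0.727, 0.687, -0.0, -0.002]
wrist_force: [1.6, -0.5, -0.3]
gripper_width: 1.003
grip_force: 0.0
```

Request:
arm_command(increments=[[[1,-0.06,0,0,0],[1,-0.06,0,0,0],[1,-0.06,0,0,0],[1,-0.06,0,0,0]]])

```text
clock: 36.93
eef_pos: [0.4404, -0.1402, 0.3008]
tcp_rot: [0.726, 0.687, -0.0, -0.001]
wrist_force: [0.3, 0.2, -0.8]
gripper_width: 1.002
grip_force: 0.0
```

Request:
arm_command(increments=[[[1,-0.06,0,0,0],[1,-0.06,0,0,0],[1,-0.06,0,0,0],[1,-0.06,0,0,0]]])

```text
clock: 37.27
eef_pos: [0.4408, -0.0408, 0.3011]
tcp_rot: [0.727, 0.687, -0.0, -0.001]
wrist_force: [-0.5, -0.1, 0.0]
gripper_width: 1.001
grip_force: 0.0
```

Request:
arm_command(increments=[[[0.947,-0.068,0,0,0],[0.947,-0.068,0,0,0],[0.947,-0.068,0,0,0],[0.947,-0.068,0.1,0,0],[0.947,-0.068,0.1,0,0],[0.947,-0.068,0.1,0,0]]])

```text
clock: 37.77
eef_pos: [0.4394, 0.051, 0.2906]
tcp_rot: [0.727, 0.686, -0.001, -0.0]
wrist_force: [-0.3, -0.7, 0.3]
gripper_width: 1.003
grip_force: 0.0
```

```bash
python3 - <<'E'
from h import *
f=grab('wrist','wrist13'); s=r.state(); print(s['clock'],s['eef_pos'],s['tcp_rot'])
q,P=wfoot(f,'green',.142); w=P[q>0][:,:2].astype(np.float32); print(q.sum(),cv2.minEnclosingCircle(w))
E
```

```text
37.8167 [0.43956423 0.05095949 0.29099333] [ 7.27640352e-01  6.85958433e-01 -7.11554250e-04 -1.98431346e-04]
6176 ((0.43998295068740845, 0.05374429374933243), 0.028957383707165718)
```

Request:
arm_command(increments=[[[0,0,0.3,0,0],[0,0,0.6,0,0],[0,0,0.8,0,0],[0,0,0.92,0,0],[0,0,0.985,0,0],[0,0,0.985,0,0],[0,0,0.985,0,0]]], newtons=25)

```text
clock: 38.4
eef_pos: [0.44, 0.0517, 0.1934]
tcp_rot: [0.728, 0.686, -0.0, 0.0]
wrist_force: [-0.3, -0.1, 0.1]
gripper_width: 1.0
grip_force: 0.0
```

Request:
arm_command(increments=[[[0,0,0,0,255],[0,0,0,0,255],[0,0,0,0,255],[0,0,0,0,255],[0,0,0,0,255],[0,0,0,0,255],[0,0,0,0,255],[0,0,0,0,255]]], newtons=25)

```text
clock: 39.07
eef_pos: [0.4403, 0.0524, 0.1943]
tcp_rot: [0.727, 0.686, 0.001, 0.001]
wrist_force: [-1.4, -0.7, 7.9]
gripper_width: 0.666
grip_force: 25.2
```

Request:
arm_command(increments=[[[0,0,0,0,255],[0,0,-0.05,0,255],[0,0,-0.15,0,255],[0,0,-0.3,0,255],[0,0,-0.45,0,255],[0,0,-0.55,0,255],[0,0,-0.63,0,255],[0,0,-0.65,0,255],[0,0,-0.65,0,255],[0,0,-0.65,0,255]]], newtons=40)

```text
clock: 39.9
eef_pos: [0.4393, 0.0524, 0.2578]
tcp_rot: [0.727, 0.686, -0.0, -0.0]
wrist_force: [0.3, -1.0, -1.4]
gripper_width: 0.659
grip_force: 42.8
```

```bash
python3 - <<'E'
from h import *
low('side','side8',['green','blue','amber'])
p=r.state()['eef_pos']; t=np.array([.4447,-.2753]); d=t-p[:2]; print('tool x',d@[.0582,.9983],'y',d@[.9983,-.0582])
E
```

```text
side green 400 z [0.123  0.1476 0.2101] med [0.4312 0.0437 0.1476]
side blue 542 z [0.1066 0.1806 0.1875] med [ 0.4337 -0.3445  0.1806]
side amber 376 z [0.055  0.0797 0.141 ] med [0.4591 0.2428 0.0797]
39.95 [0.43918644 0.05232295 0.25751906] [ 7.27275288e-01  6.86345673e-01 -4.21434268e-04 -3.08701421e-04] [-0.24236003  1.92581546 -1.82368698] 0.6576613995832251 42.75589048862457
tool x -0.32674509856577394 y 0.024571839835735756
```

Request:
arm_command(increments=[[[-0.1,0.03,0,0,255],[-0.3,0.06,0,0,255],[-0.5,0.1,0,0,255],[-0.7,0.14,0,0,255],[-0.85,0.17,0,0,255],[-1,0.2,0,0,255]]])

```text
clock: 40.45
eef_pos: [0.4536, -0.0502, 0.2575]
tcp_rot: [0.727, 0.686, -0.0, -0.0]
wrist_force: [-0.1, -0.3, -1.4]
gripper_width: 0.659
grip_force: 42.8
```

Request:
arm_command(increments=[[[-0.2,0.01,0,0,255],[-0.4,0.03,0,0,255],[-0.6,0.045,0,0,255],[-0.8,0.045,0,0,255],[-0.95,0.045,0,0,255],[-1,0.045,0,0,255],[-1,0.045,0,0,255],[-1,0.045,0,0,255]]])

```text
clock: 41.12
eef_pos: [0.4522, -0.1487, 0.2576]
tcp_rot: [0.728, 0.686, -0.0, -0.0]
wrist_force: [0.5, -0.1, -1.7]
gripper_width: 0.658
grip_force: 42.8
```

```bash
python3 - <<'E'
from h import *
s=r.state(); p=s['eef_pos']; print(s['clock'],p,s['tcp_rot'],s['wrist_force']); t=np.array([.4447,-.2753]); d=t-p[:2]; print('tool x',d@[.0582,.9983],'y',d@[.9983,-.0582])
f=grab('wrist','wrist14')
q,P=wfoot(f,'green',p[2]-.0507); w=P[q>0][:,:2].astype(np.float32); print(cv2.minEnclosingCircle(w))
E
```

```text
41.1167 [ 0.45219915 -0.14872273  0.25764967] [ 7.27614310e-01  6.85986271e-01 -1.16496187e-04 -4.88114129e-04] [ 0.49966978 -0.08831813 -1.73062501]
tool x -0.126798543455978 y -0.00011960554765269587
((0.4520805776119232, -0.1457575112581253), 0.02853327803313732)
```

Request:
arm_command(increments=[[[-0.05,0,0,0,255],[-0.2,0,0,0,255],[-0.35,0,0,0,255],[-0.5,0,0,0,255],[-0.65,0,0,0,255],[-0.8,0,0,0,255],[-0.93,0,0,0,255],[-1,0,0,0,255],[-1,0,0,0,255]]])

```text
clock: 41.92
eef_pos: [0.4468, -0.2494, 0.2581]
tcp_rot: [0.727, 0.686, -0.0, 0.0]
wrist_force: [-0.0, 0.4, -1.6]
gripper_width: 0.657
grip_force: 42.8
```

Request:
arm_command(increments=[[[-0.1,0,0,0,255],[-0.2,0,0,0,255],[-0.265,0,0,0,255],[-0.265,0,0,0,255],[-0.265,0,0.1,0,255],[-0.265,0,0.16,0,255],[-0.265,0,0.2,0,255],[-0.265,0,0.2,0,255],[-0.265,0,0.2,0,255]]])

```text
clock: 42.67
eef_pos: [0.445, -0.2746, 0.2375]
tcp_rot: [0.727, 0.686, -0.0, -0.001]
wrist_force: [-0.4, 0.0, -0.9]
gripper_width: 0.658
grip_force: 42.8
```

Request:
arm_command(increments=[[[0,0,0.01,0,255],[0,0,0.015,0,255],[0,0,0.015,0,255],[0,0,0.015,0,255]]])

```text
clock: 43.0
eef_pos: [0.4452, -0.275, 0.2367]
tcp_rot: [0.727, 0.686, 0.0, 0.0]
wrist_force: [0.8, -0.2, -1.1]
gripper_width: 0.658
grip_force: 42.8
```

Request:
arm_command(increments=[[[0,0,0.008,0,255],[0,0,0.015,0,255],[0,0,0.015,0,255],[0,0,0.015,0,255]]])

```text
clock: 43.33
eef_pos: [0.4451, -0.275, 0.2351]
tcp_rot: [0.727, 0.686, -0.0, -0.0]
wrist_force: [-0.1, 0.7, -1.1]
gripper_width: 0.659
grip_force: 42.8
```

Request:
arm_command(increments=[[[0,0,0.006,0,255],[0,0,0.01,0,255],[0,0,0.01,0,255],[0,0,0.01,0,255]]])

```text
clock: 43.67
eef_pos: [0.4452, -0.275, 0.2347]
tcp_rot: [0.727, 0.686, 0.0, 0.0]
wrist_force: [-2.0, 1.9, 5.3]
gripper_width: 0.657
grip_force: 43.4
```

Contact: release, retreat, check.

Request:
arm_command(increments=[[[0,0,0,0,255],[0,0,0,0,80],[0,0,0,0,70],[0,0,0,0,50],[0,0,0,0,20],[0,0,0,0,0],[0,0,0,0,0]]])

```text
clock: 44.25
eef_pos: [0.4452, -0.275, 0.234]
tcp_rot: [0.727, 0.686, -0.0, -0.0]
wrist_force: [-0.1, 0.5, -0.4]
gripper_width: 1.0
grip_force: 0.0
```

Request:
arm_command(increments=[[[0,0,-0.1,0,0],[0,0,-0.3,0,0],[0,0,-0.5,0,0],[0,0,-0.7,0,0],[0,0,-0.7,0,0],[0,0,-0.7,0,0]]])

```text
clock: 44.75
eef_pos: [0.4457, -0.2753, 0.3057]
tcp_rot: [0.727, 0.686, 0.0, 0.001]
wrist_force: [0.0, -0.5, -0.6]
gripper_width: 0.997
grip_force: 0.0
```

Request:
arm_command(increments=[[[0.4,0,0,0,0],[0.7,0,0,0,0],[0.9,0,-0.2,0,0],[1,0,-0.5,0,0],[1,0,-0.7,0,0],[1,0,-0.7,0,0],[1,0,-0.7,0,0]]])

```text
clock: 45.33
eef_pos: [0.4511, -0.175, 0.3744]
tcp_rot: [0.727, 0.687, 0.0, 0.001]
wrist_force: [-0.2, -0.8, -0.7]
gripper_width: 1.002
grip_force: 0.0
```

```bash
python3 - <<'E'
from h import *
low('side','side9',['green','blue','amber'],(150,370,200,500))
a=pickle.load(open('side0.pkl','rb')); b=pickle.load(open('side9.pkl','rb'))
for k in('green','blue'):
    for f in(a,b):
        W=cloud(f); m=masks(f)[k]&(W[...,2]>.171)&(W[...,1]<-.1)&(W[...,2]<.2)
        print(k,m.sum(),cv2.minEnclosingCircle(plane(f,np.argwhere(m)[:,::-1],.182)[:,:2].astype(np.float32)))
E
```

```text
side green 361 z [0.1026 0.1789 0.1869] med [ 0.4371 -0.2735  0.1789]
side blue 608 z [0.1034 0.1804 0.1866] med [ 0.4333 -0.345   0.1804]
side amber 376 z [0.0562 0.0861 0.1411] med [0.4586 0.2435 0.0861]
45.3833 [ 0.45058471 -0.17504318  0.37332521] [ 7.27241479e-01  6.86381566e-01 -2.12844529e-04 -3.64116676e-04] [-0.33200192 -0.77250353 -0.53813011] 0.9999237613763994 0.0
green 178 ((0.44273537397384644, -0.2763914167881012), 0.026613283902406693)
green 198 ((0.44387882947921753, -0.2763303816318512), 0.02595541998744011)
blue 364 ((0.43871551752090454, -0.3442981541156769), 0.027382612228393555)
blue 361 ((0.43871551752090454, -0.3442981541156769), 0.027382612228393555)
```

View pics/side9c.png

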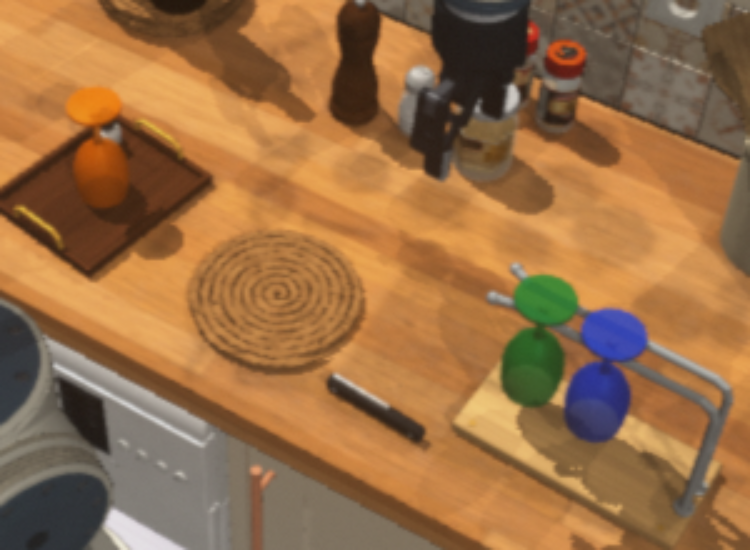

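Green (545,340) and blue (605,375) hang back in their places, amber (100,150) stands on the tray, and the stopper and corkscrew are undisturbed. Handing in.

```bash
python3 -c "
from plant import r
print(r.finish_job())"
```

```text
the job is handed in; nothing more can be done
None
```

The job is handed in (no verdict came back): amber stands mouth-down on the middle of the tray, green and blue hang back within about 1 mm of where they started, and the stopper and corkscrew look undisturbed.

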